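# Feed a power board into its controller case with a push stick

### The arm

A 6-joint arm with a two-finger parallel gripper is mounted at the origin on the work surface. World frame = base frame: x ahead of the robot, y to its left, z up, the work surface at z = 0. Lengths are in m, angles in rad, forces in N, time in s.
With the tool pointing down it reaches from about 0.3 to 0.775 m from the base axis. Payload 14.6 kg.
Tool frame: the origin (TCP) lies at the very end of the fingers, on their centre line; the grasp point (between the pads) lies 19 mm behind it (ctrl.hold_point_z is the distance from the TCP to the grasp point, in m); x points along the fingers, y is the direction in which the jaws open and shut, and the axes are right-handed (so a half turn about x gives the same grasp; the last joint's range is limited). The gripper opens to 94 mm and grips with 3 to 60 N. Pads are 16 mm wide; open, the fingers measure 119 mm over their backs; the gripper's body (75 mm by 177 mm) begins 78 mm behind the grasp point.
Start: joints at [-1.295, 0.3, 1.521, -0, 1.321, -0.067], TCP at [0.185, -0.518, 0.205] pointing down, gripper open.
Joint ranges: [-3.03, 3.03], [-0.79, 2.21], [0.23, 2.52], [-1.04, 4.18], [0, 3.07], [-2.55, 2.55]. Speed limits (rad/s): [2.22, 2.22, 2.57, 3.14, 3.14, 3.14].

### API

Orientations are given as [roll, pitch, yaw] about the fixed x, y, z axes, in that order (R = Rz(yaw) Ry(pitch) Rx(roll)).
In Python, from station import get_obs, camera, ticket, ctrl gives the robot as it stands.
- The arm moves only by the tool step_arm, never from a script. Its argument "motion" is a list that holds one entry, the list of rows, each a list of 6 numbers: the shift along the tool's x, y, z in m, then the turn, a rotation vector about the tool's x, y, z in degrees. A call has 1 to 12 rows; each row shifts and turns the commanded pose from where the row before left it, along the tool's axes as they then stand; what a row does not reach is not made up. A row lasts 1/8 s, in which the tool goes at most 62.5 mm and 10.7 degrees, less where a joint would pass 70% of its speed; a pose out of reach is approached as far as the arm can. A call is refused whole if a number of a shift passes 0.0625 or a number of a turn 10.7, either way. A call with a gripper value outside its range is refused whole. "fingers" is the finger opening in m, from 0 to 0.094, set as the call begins (left out, the last holds). The fingers move at their own pace and stop on an object; "squeeze" is the grip in N (left out, the last holds). Time passes only in rows, so rows that do not move let the fingers close. It gives the time, the measured TCP pose, the force and the opening at its end, in the units of the state.
- get_obs(): the state, without advancing time (a new reading comes with each control period).
- camera(name): name is "scene" or "top" or "wrist"; returns a dict with "pixels" (420x560x3 uint8, red, green, blue), "fx", "fy", "cx", "cy" (pixels), "extrinsics" (4x4, takes a point from world to camera coordinates); the wrist camera has in their place "T_tool_cam" (4x4, takes a point from camera to tool coordinates, whose origin is the TCP and whose axes are the tool frame's). Camera axes: x right, y up, looking along -z (the intrinsics and any distortion apply to the point x, -y, -z); pixel columns grow to the right and rows downward; lengths in m; the calibration is good to about 2 mm. A picture is of the moment at which its call begins: read the wrist's pose just before it. There is no depth.
- ticket.hand_in(): hands the job in, once; it reports no verdict.
The state is a dict: "time_s": time; "qpos": joint angles; "joint_vel": joint speeds; "tau": joint torques, N m; "ee_pos": TCP position; "eef_rot": TCP orientation; "force": force on the tool from outside, world axes, zero at the start; "moment": the same for the moment, N m; "grip_width": finger opening in m.
Only numpy, scipy, OpenCV 4.12 (cv2) and the standard library are available. Lean on these libraries where they do the work, as an engineer would, in place of code of your own. Each camera call takes 0.05 s, during which the arm holds its last target.

### The job

Fit the power board into the controller case: lay it flat in the open bay of the case, heat sink up and plug row towards the open end, without dropping it, and let go. Then take the push stick from its tray and with its end feed the board along the guides under the clear hood until the board is fully home against the rear panel, without ramming it. Lay the stick flat back in the tray it came from, let go, and leave the other things on the bench where they are.

Things in the scene. Friction and masses are not known exactly. Their poses are not given: they have to be found in the camera images.
- case: Aluminium controller case, 280 long, 98 wide (130 over its mounting feet), fixed to the bench; place and heading vary. Origin: centre of its underside; +x is the feed direction, from the open end (x = -140) to the rear panel (x = 140); z up. Floor top 6 above the bench all along. x -140 to 0: open bay. x 0 to 140: under a clear plastic hood, outside top 55, inside top 52 above the bench.
- bay (a point): Middle of the open bay's floor (case x = -70, 6 above the bench), case axes. The bay is open above and at its end x = -140, 88 wide between side flanges 16 high above the bench. Its last 19 before the hood have flared lead-ins that narrow it to the guides, so pushing centres a board laid a few mm aside.
- guide_mouth (a point): Where hood and guides begin (case x = 0), on the floor, case axes. From here to the rear panel two rails leave a channel 73 wide, with a thin lip over the board's edges (8 above the floor, overhanging 3.5). Sliding takes 1 to 2 N, a little more in the lead-ins; nothing snaps.
- rear_stop (a point): Foot of the rear panel's inner face (case x = 136), on the floor, case axes: a hard stop. A board fully home has its leading edge here, its middle 50 and its trailing edge 100 before it, the latter 36 under the hood, where only the stick reaches.
- board_mid (a point): The power board: green circuit board on an aluminium plate, 100 long (x), 70 wide (y), 5 thick, loose, 0.16 kg. A finned heat sink in its middle, 50 (x) by 34 (y), reaches from 5 to 35 above its underside: grip it across the 34. Three capacitors 16 high near the leading edge (+x); black plug row 54 by 12 high flush with the trailing edge. Point: the centre, 17.5 above the underside; board axes, z up.
- board_lead (a point): Middle of the board's leading edge: 50 ahead (+x) of its middle, 2.5 above its underside. Board axes.
- stick_mid (a point): The push stick: plain straight black plastic bar, 180 long (x), 14 wide (y), 22 high (z), 0.08 kg, loose, lying in its tray; either end may push. This point is its centre, 11 above its underside. Gripped across its 14 at the middle.
- board_tray: Shallow blue-rimmed tray with a white floor, 240 (x) by 150 (y), rim 7 high, floor 3 above the bench, fixed; the board lies in it. Left or right of the case, it varies. Origin: centre of its underside.
- stick_tray: The other tray, of the same make and size (240 by 150, rim 7, floor 3, inside 228 by 138), fixed; the push stick lies in it and must be laid back in it, in any direction, both ends inside the rim. Origin: centre of its underside.
- board: The whole power board, described at board_mid; this origin is the centre of its underside, same axes.
- stick: The whole push stick, described at stick_mid; this origin is the centre of its underside, x along it.
- terminal_hood: Bystander: the case's grey plastic terminal hood, off for the work, 130 by 98 by 40, on the bench beyond the case. Leave it.
- screwdriver: Bystander: a screwdriver, 180 long, lying on the bench between robot and case. Leave it.
- screw_jar: Bystander: a small glass jar with a grey cap, 54 across, 55 high, on the bench beyond the case. Leave it.
There are look-alikes about, which are no part of the job. Leave any turquoise look-alike of the stick alone.

How it is judged:
On the way, in this order (a step that is already met when the one before it is completed fails the run):
1. the board lies flat and released on the case floor, in the open bay (its leading edge at most 25 mm into the guides), plug row towards the open end (x of board_lead in the frame of case between -0.09 and 0.025 m and x of board_mid in the frame of case between -0.14 and -0.02 m and y of board_mid in the frame of case between -0.012 and 0.012 m and angle between the x axis of board and the x axis of case, either way round below 0.2 rad and z of board_mid in the frame of case below 0.0265 m and angle between board's own z axis and vertical below 0.06 rad and contact force between the fingers and board below 0.05 N), for 0.2 s.
2. the board is home (leading edge within 3 mm of the rear panel) with the stick lying along the channel behind it, its end under the hood (x of board_lead in the frame of case above 0.133 m and x of stick_mid in the frame of case between -0.085 and -0.03 m and y of stick_mid in the frame of case between -0.04 and 0.04 m and z of stick_mid in the frame of case below 0.045 m and angle between the x axis of stick and the x axis of case, either way round below 0.4 rad), for 0.1 s.
At the end, for the whole second after the job is handed in: The board lies flat in the guides under the hood, its leading edge within 3 mm of the rear panel, within 5 mm of the middle sideways; the push stick lies on the floor of its own tray inside the rim (centre at most 16.5 mm above the tray's underside, so not across the rim), released; all at rest (x of board_lead in the frame of case between 0.133 and 0.139 m and y of board_mid in the frame of case between -0.005 and 0.005 m and z of board_mid in the frame of case below 0.0265 m and angle between board's own z axis and vertical below 0.06 rad and x of stick_mid in the frame of stick_tray between -0.09 and 0.09 m and y of stick_mid in the frame of stick_tray between -0.065 and 0.065 m and z of stick_mid in the frame of stick_tray between 0.007 and 0.0165 m and linear speed of each of stick, board below 0.02 m/s); the robot touches nothing.
It fails at once if the board is dropped (faster than 0.6 m/s while out of the fingers) (linear speed of board above 0.6 m/s and contact force between the fingers and board below 0.01 N).
It fails at once if the board is rammed (the stick presses on it with over 40 N) (contact force between stick and board above 40 N).
It fails at once if the terminal hood, screwdriver or screw jar is shifted by over 30 mm (distance of any of terminal_hood, screwdriver, screw_jar from where it was at the start of the episode above 0.03 m).
It also fails if it takes over 61 s, if anything falls off the work surface, if the arm or the gripper's body presses on something with over 40 N, if the wrist force passes 120 N, or if a joint passes its speed limit or range.

## Working session

There is one attempt and no reset: what is moved stays moved. The work goes in short steps, Python scripts to look and compute and a tool call to move; the robot and the scene stay as the last step left them, time stands still between calls to the robot, and variables do not carry over. Pictures are saved under pics/ and viewed, and the job is handed in when it is done.

Besides the shell and the picture viewer there is one more tool, called after ">>>" as name([rows], argument=value, ...), one row to a line, values as JSON. step_arm: Moves the arm, as the interface text tells. Its arguments: {"type":"object","properties":{"motion":{"type":"array","items":{"type":"array","items":{"type":"array","items":{"type":"number"}}}},"fingers":{"type":"number"},"squeeze":{"type":"number"}},"required":["motion"]}

```bash
ls; mkdir -p pics; python3 - <<'E'
from station import get_obs,camera,ctrl
import cv2,numpy as np
print(get_obs()); print(ctrl.hold_point_z)
for n in ["scene","top"]:
    c=camera(n); cv2.imwrite(f"pics/{n}0.png",c["pixels"][:,:,::-1])
    print({k:(v if k!="pixels" else 0) for k,v in c.items()})
E
```

```text
pics
{'time_s': 0.0, 'qpos': array([-1.29462347e+00,  3.00479348e-01,  1.52158592e+00, -1.67707238e-05,
        1.32071532e+00, -6.65950001e-02]), 'joint_vel': array([ 0.00109819, -0.00171345, -0.00042426, -0.00039587, -0.00047594,
        0.00058678]), 'tau': array([ 1.08571785e-03, -5.31812489e+01, -3.52735698e+01,  7.09031126e-02,
        2.44477938e-02, -1.05477916e-04]), 'ee_pos': array([ 0.18477432, -0.51774683,  0.20487977]), 'eef_rot': array([-1.62371792,  1.56960828,  1.86064675]), 'force': array([ 0.06597358,  0.87829092, -0.35925328]), 'moment': array([-0.02253411,  0.07466241,  0.03230781]), 'grip_width': 0.09384854745523048}
0.0188
{'pixels': 0, 'fx': 421.69057793578185, 'fy': 421.69057793578185, 'cx': 275.5521488810578, 'cy': 208.94394935110614, 'extrinsics': array([[ 0.22344632,  0.9745919 ,  0.01556798, -0.12093919],
       [-0.79535276,  0.17307244,  0.58091301,  0.44853646],
       [ 0.56345872, -0.14218491,  0.81381676, -1.54022209],
       [ 0.        ,  0.        ,  0.        ,  1.        ]])}
{'pixels': 0, 'fx': 415.01521196955736, 'fy': 415.01521196955736, 'cx': 272.0783662209107, 'cy': 202.99428984837894, 'extrinsics': array([[-0.02109222, -0.99975825, -0.00621027, -0.01012351],
       [ 0.98715035, -0.02180955,  0.15829889, -0.58686846],
       [-0.15839606, -0.00279159,  0.98737171, -1.04034085],
       [ 0.        ,  0.        ,  0.        ,  1.        ]])}
```

View pics/scene0.png

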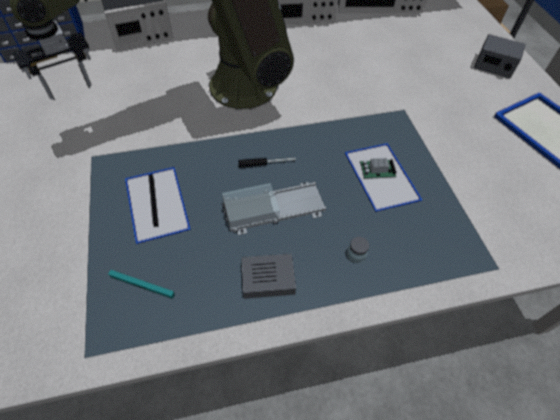

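View pics/top0.png

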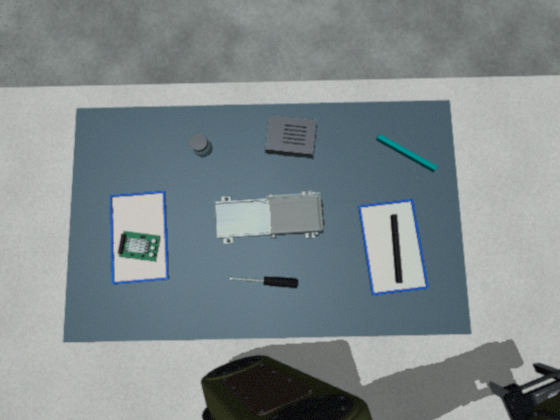

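```bash
python3 - <<'E'
import cv2
t=cv2.imread("pics/top0.png"); s=cv2.imread("pics/scene0.png")
def crop(i,x0,y0,x1,y1,f,n): cv2.imwrite(n,cv2.resize(i[y0:y1,x0:x1],None,fx=f,fy=f,interpolation=cv2.INTER_CUBIC))
crop(t,200,180,335,255,5.8,"pics/t_case.png")
crop(s,210,170,335,240,6,"pics/s_case.png")
crop(t,100,185,180,290,5.6,"pics/t_board.png")
crop(t,350,190,440,300,5.4,"pics/t_stick.png")
E
```

```text
(no output)
```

View pics/t_case.png

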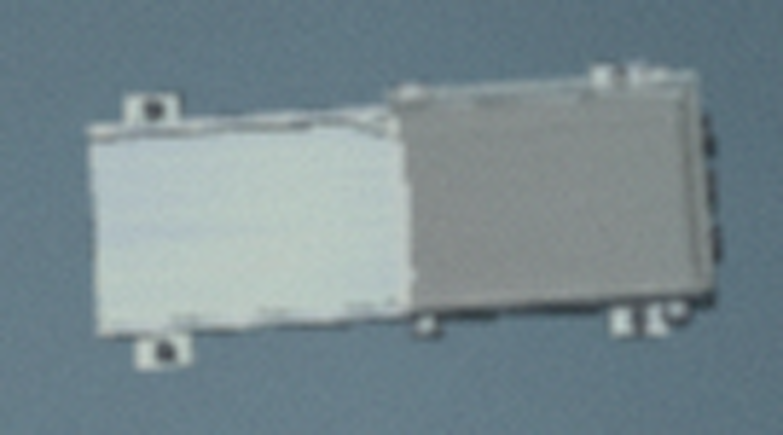

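View pics/s_case.png

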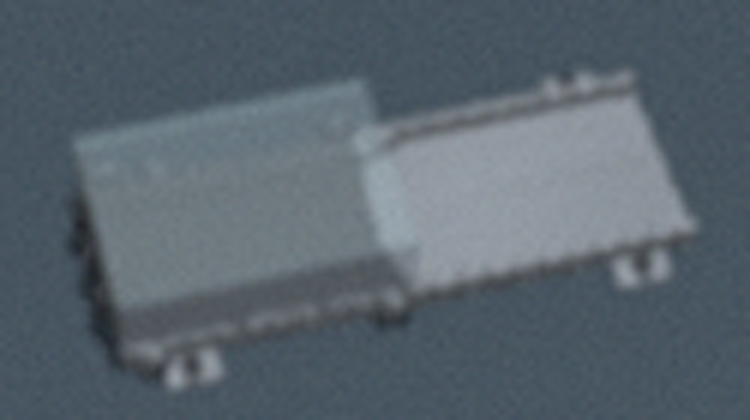

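View pics/t_board.png

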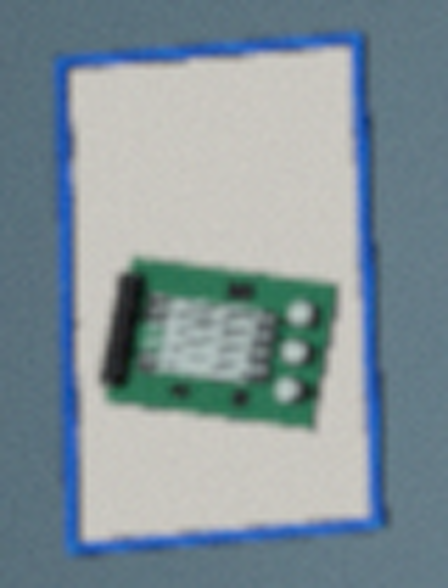

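View pics/t_stick.png

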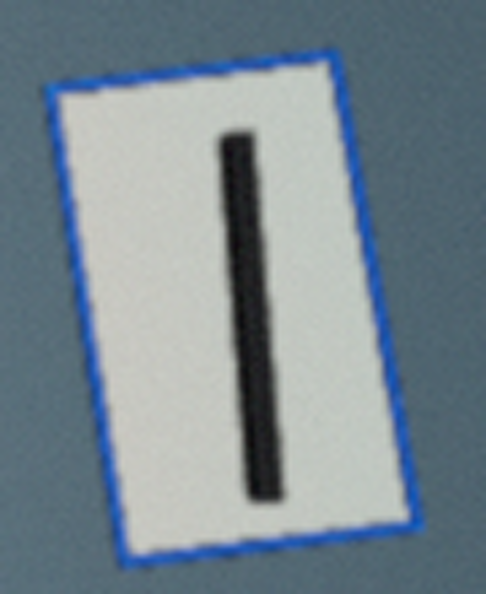

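```bash
cat > h.py <<'E'
import numpy as np, cv2
from scipy.optimize import least_squares
from scipy.spatial.transform import Rotation as R
T=dict(fx=415.01521196955736,cx=272.0783662209107,cy=202.99428984837894,E=np.array([[-0.02109222,-0.99975825,-0.00621027,-0.01012351],[0.98715035,-0.02180955,0.15829889,-0.58686846],[-0.15839606,-0.00279159,0.98737171,-1.04034085],[0,0,0,1]]))
S=dict(fx=421.69057793578185,cx=275.5521488810578,cy=208.94394935110614,E=np.array([[0.22344632,0.9745919,0.01556798,-0.12093919],[-0.79535276,0.17307244,0.58091301,0.44853646],[0.56345872,-0.14218491,0.81381676,-1.54022209],[0,0,0,1]]))
def proj(c,P):
    P=np.atleast_2d(P); q=P@c['E'][:3,:3].T+c['E'][:3,3]
    return np.c_[c['cx']+c['fx']*q[:,0]/-q[:,2], c['cy']-c['fx']*q[:,1]/-q[:,2]]
def ray(c,uv,z):
    d=np.array([(uv[0]-c['cx'])/c['fx'],-(uv[1]-c['cy'])/c['fx'],-1]); Rw=c['E'][:3,:3]
    o=-Rw.T@c['E'][:3,3]; d=Rw.T@d
    return o+d*(z-o[2])/d[2]
def place(p,L):
    c,s=np.cos(p[2]),np.sin(p[2]); L=np.atleast_2d(L)
    return np.c_[p[0]+c*L[:,0]-s*L[:,1], p[1]+s*L[:,0]+c*L[:,1], L[:,2]]
def fit(obs,p0):
    # obs: list of (cam, local pts, uv)
    f=lambda p: np.concatenate([(proj(c,place(p,L))-np.array(uv)).ravel() for c,L,uv in obs])
    r=least_squares(f,p0,loss='soft_l1'); return r.x, np.round(f(r.x).reshape(-1,2),1)
def wcam(obs=None,cam=None):
    Tt=np.eye(4); Tt[:3,:3]=R.from_euler('xyz',obs['eef_rot']).as_matrix(); Tt[:3,3]=obs['ee_pos']
    return dict(fx=cam['fx'],cx=cam['cx'],cy=cam['cy'],E=np.linalg.inv(Tt@cam['T_tool_cam']))
E
python3 - <<'E'
from h import *
a=lambda l,f,x,y:[(x+u/f,y+v/f) for u,v in l]
L=np.array([[-140,49,16],[-140,-49,16],[140,49,55],[140,-49,55],[0,49,55],[0,-49,55]])/1000
t=a([(90,125),(98,335),(695,72),(712,295),(390,88),(410,310)],5.8,200,180)
s=a([(697,228),(632,75),(125,305),(75,145),(415,250),(365,80)],6,210,170)
for o in ([(T,L,t)],[(S,L,s)],[(T,L,t),(S,L,s)]):
    p,r=fit(o,[.5,0,-1.57]); print(p,r.tolist())
# board: bottom z .003 ; top of pcb .008. corners crop
Lb=np.array([[-50,35,8],[50,35,8],[50,-35,8],[-50,-35,8]])/1000
tb=a([(133,257),(337,284),(315,430),(100,398)],5.6,100,185)
p,r=fit([(T,Lb,tb)],[.45,.25,-1.6]); print('board',p,r.tolist())
Lt=np.array([[-120,75,7],[120,75,7],[120,-75,7],[-120,-75,7]])/1000
tt=a([(75,553),(57,57),(363,35),(384,525)],5.6,100,185)
p,r=fit([(T,Lt,tt)],[.45,.25,0]); print('btray',p,r.tolist())
ts=a([(122,567),(44,88),(337,48),(424,528)],5.4,350,190)
p,r=fit([(T,Lt,ts)],[.45,-.3,0]); print('stray',p,r.tolist())
Ls=np.array([[-90,7,25],[90,7,25],[90,-7,25],[-90,-7,25]])/1000
st=a([(246,502),(219,135),(253,131),(284,500)],5.4,350,190)
p,r=fit([(T,Ls,st)],[.45,-.3,0]); print('stick',p,r.tolist())
E
```

```text
[ 0.55536499 -0.01179742 -1.53273224] [[-0.1, -0.1], [-0.1, -0.0], [0.8, 0.3], [0.8, -0.8], [-0.3, 0.7], [-1.5, -0.1]]
[ 0.5601127  -0.00641678 -1.52160309] [[0.5, 0.1], [0.2, -0.1], [-1.1, 0.9], [-0.2, -0.5], [0.8, -1.0], [-0.3, 0.3]]
[ 0.5570821  -0.0093268  -1.53064226] [[-1.0, -0.6], [-0.9, -0.5], [-0.3, -0.5], [-0.2, -1.5], [-1.3, 0.1], [-2.5, -0.8], [-0.8, -0.2], [-0.7, -0.4], [-2.6, -0.1], [-1.3, -1.5], [-0.6, -1.7], [-1.4, -0.4]]
board [ 0.48394206  0.33431458 -1.73074847] [[-0.0, -0.3], [0.1, -0.0], [-0.8, -0.0], [0.8, 0.4]]
btray [0.50989033 0.336193   0.0668884 ] [[-0.9, 0.4], [-0.0, -0.1], [0.1, -1.0], [0.7, 0.4]]
stray [ 0.46913412 -0.34212357  0.10567397] [[-0.2, 0.5], [-0.3, -0.7], [0.1, -0.2], [0.4, 0.3]]
stick [ 0.46274299 -0.34593339  0.01068897] [[0.9, 0.3], [0.5, -0.7], [-0.5, -0.1], [-0.8, 0.5]]
```

```bash
cat >> h.py <<'E'
def plan(o,pos,ydir_yaw,N):
    """shift in the current tool axes, rot about tool x, to point tool down with y axis heading ydir_yaw (mod pi)"""
    Rc=R.from_euler('xyz',o['eef_rot']).as_matrix()
    best=None
    for k in (0,np.pi):
        y=np.array([np.cos(ydir_yaw+k),np.sin(ydir_yaw+k),0]); x=np.array([0,0,-1.]); z=np.cross(x,y)
        rv=R.from_matrix(Rc.T@np.c_[x,y,z]).as_rotvec(degrees=True)
        if best is None or np.linalg.norm(rv)<np.linalg.norm(best): best=rv
    rv=best
    d=np.array(pos)-o['ee_pos']
    rows=[]
    for i in range(N):
        Ri=Rc@R.from_rotvec(rv*i/N,degrees=True).as_matrix()
        rows.append(np.round(np.r_[Ri.T@d/N,rv/N],4))
    print('tool y heading',np.arctan2(Rc[1,1],Rc[0,1]),'total rv',rv,'d',d)
    print('shift in present tool axes',np.round(Rc.T@d,4))
    for r in rows: print(r.tolist())
E
python3 - <<'E'
from h import *
from station import get_obs
o=get_obs()
for k in (0,): plan(o,[.484,.334,.16],-1.731+np.pi/2,20)
print(o['qpos'][5])
E
```

```text
tool y heading -1.2280470040222815 total rv [-6.11829115e+01 -3.53412722e-02  5.37655295e-02] d [ 0.29922112  0.85178568 -0.04492913]
shift in present tool axes [ 0.0457 -0.7016 -0.5681]
[0.0023, -0.0351, -0.0284, -3.0591, -0.0018, 0.0027]
[0.0023, -0.0335, -0.0302, -3.0591, -0.0018, 0.0027]
[0.0023, -0.0319, -0.032, -3.0591, -0.0018, 0.0027]
[0.0023, -0.0301, -0.0336, -3.0591, -0.0018, 0.0027]
[0.0023, -0.0283, -0.0352, -3.0591, -0.0018, 0.0027]
[0.0023, -0.0263, -0.0367, -3.0591, -0.0018, 0.0027]
[0.0023, -0.0244, -0.038, -3.0591, -0.0018, 0.0027]
[0.0023, -0.0223, -0.0393, -3.0591, -0.0018, 0.0027]
[0.0023, -0.0202, -0.0404, -3.0591, -0.0018, 0.0027]
[0.0023, -0.018, -0.0414, -3.0591, -0.0018, 0.0027]
[0.0023, -0.0157, -0.0423, -3.0591, -0.0018, 0.0027]
[0.0023, -0.0135, -0.0431, -3.0591, -0.0018, 0.0027]
[0.0023, -0.0111, -0.0437, -3.0591, -0.0018, 0.0027]
[0.0023, -0.0088, -0.0443, -3.0591, -0.0018, 0.0027]
[0.0023, -0.0064, -0.0447, -3.0591, -0.0018, 0.0027]
[0.0023, -0.004, -0.045, -3.0591, -0.0018, 0.0027]
[0.0023, -0.0016, -0.0451, -3.0591, -0.0018, 0.0027]
[0.0022, 0.0008, -0.0451, -3.0591, -0.0018, 0.0027]
[0.0022, 0.0032, -0.045, -3.0591, -0.0018, 0.0027]
[0.0022, 0.0056, -0.0448, -3.0591, -0.0018, 0.0027]
-0.06658054626651262
```

>>> step_arm([
  [[0.002, -0.035, -0.028, -3, 0, 0], [0.002, -0.0335, -0.03, -3, 0, 0], [0.002, -0.032, -0.032, -3, 0, 0], [0.002, -0.03, -0.0335, -3, 0, 0], [0.002, -0.028, -0.035, -3, 0, 0], [0.002, -0.0265, -0.0365, -3, 0, 0], [0.002, -0.0245, -0.038, -3, 0, 0], [0.002, -0.022, -0.039, -3, 0, 0], [0.002, -0.02, -0.04, -3, 0, 0], [0.002, -0.018, -0.0415, -3, 0, 0]],
], fingers=0.07)

```text
time_s: 1.35
ee_pos: [0.3354, -0.0926, 0.1854]
eef_rot: [2.031, 1.571, -0.243]
force: [0.2, -1.1, 0.5]
grip_width: 0.0702
```

>>> step_arm([
  [[0.002, -0.0155, -0.042, -3, 0, 0], [0.002, -0.0135, -0.043, -3, 0, 0], [0.002, -0.011, -0.0435, -3, 0, 0], [0.002, -0.009, -0.044, -3, 0, 0], [0.002, -0.0065, -0.0445, -3, 0, 0], [0.002, -0.004, -0.045, -3, 0, 0], [0.002, -0.0015, -0.045, -3, 0, 0], [0.002, 0.001, -0.045, -3, 0, 0], [0.002, 0.003, -0.045, -3, 0, 0], [0.002, 0.0055, -0.045, -3, 0, 0], [0, 0, 0, 0, 0, 0]],
])

```text
time_s: 2.72
ee_pos: [0.4906, 0.3304, 0.1641]
eef_rot: [-0.941, 1.569, -2.69]
force: [0.1, -0.5, -0.1]
grip_width: 0.0701
```

```bash
cat > shot.py <<'E'
import sys,pickle
from h import *
from station import get_obs,camera
n=sys.argv[1]
o=get_obs(); c=camera("wrist"); cv2.imwrite(f"pics/{n}.png",c["pixels"][:,:,::-1])
w=wcam(o,c); pickle.dump((o,w),open(f"{n}.pkl","wb"))
print(o['time_s'],o['ee_pos'],o['eef_rot'],o['force'],o['grip_width'],c['fx'],c['T_tool_cam'].tolist() if len(sys.argv)>2 else '')
E
python3 shot.py w1 v
```

```text
2.725 [0.4905538  0.33041097 0.16412583] [-0.94095006  1.56919124 -2.6897884 ] [ 0.13583295 -0.45851006 -0.08021299] 0.07005984166258597 352.4774700055079 [[-0.0001984234039113777, 0.24298916977394427, -0.9700289810107326, -0.17961907379621778], [0.9999996030090165, -0.0007944328892455426, -0.00040355692561894836, 0.0012085336054263873], [-0.0008686828883488209, -0.9700286759931134, -0.2429889156753569, -0.06999298287719907], [0.0, 0.0, 0.0, 1.0]]
```

View pics/w1.png

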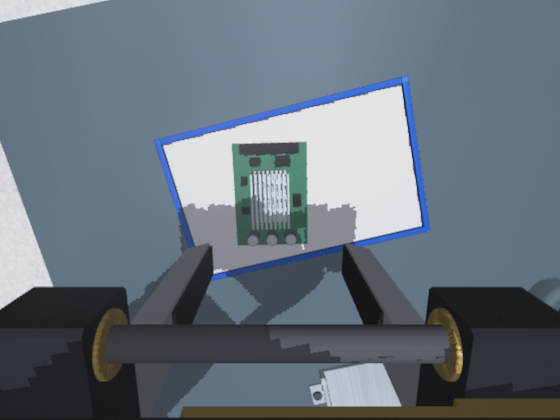

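```bash
python3 - <<'E'
import cv2
t=cv2.imread("pics/w1.png"); cv2.imwrite("pics/w1c.png",cv2.resize(t[130:260,220:325],None,fx=4.6,fy=4.6,interpolation=cv2.INTER_CUBIC))
E
```

```text
(no output)
```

View pics/w1c.png

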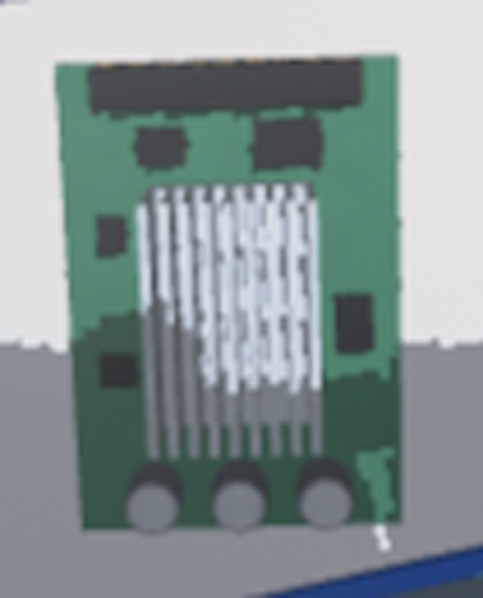

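```bash
python3 - <<'E'
from h import *
import pickle
o,w=pickle.load(open("w1.pkl","rb"))
a=lambda l,f,x,y:[(x+u/f,y+v/f) for u,v in l]
Lb=np.array([[-50,-35,8],[-50,35,8],[50,35,8],[50,-35,8]])/1000
b=a([(55,64),(398,56),(402,522),(83,529)],4.6,220,130)
p,r=fit([(w,Lb,b)],[.48,.334,-1.73]); print(p,r.tolist())
print(a([(0,0)],1,0,0), proj(w,place(p,[[-.025,-.017,.038],[-.025,.017,.038],[.025,.017,.038],[.025,-.017,.038]])), [(220+u/4.6,130+v/4.6) for u,v in [(137,190),(317,185),(322,455),(150,458)]])
plan(o,[p[0],p[1],.012],p[2]+np.pi/2,1)
print(proj(w,place(p,[[0,0,.02]])))
E
```

```text
[ 0.48658803  0.33537905 -1.72046626] [[-0.0, 0.1], [0.2, -0.3], [0.1, 0.0], [-0.3, 0.3]]
[(0.0, 0.0)] [[249.93967169 174.41790906]
 [289.02524483 173.3508796 ]
 [290.09067935 228.54602934]
 [252.49878788 229.5264946 ]] [(249.7826086956522, 171.30434782608697), (288.9130434782609, 170.2173913043478), (290.0, 228.91304347826087), (252.6086956521739, 229.56521739130437)]
tool y heading -0.17804263076323906 total rv [-1.62560015  0.05311111  0.0750817 ] d [-0.00396577  0.00496808 -0.15212583]
shift in present tool axes [ 0.1521 -0.0046 -0.0043]
[0.1521, -0.0046, -0.0043, -1.6256, 0.0531, 0.0751]
[[270.77399895 197.94010581]]
```

>>> step_arm([
  [[0.02, -0.0046, -0.0043, -1.6, 0, 0], [0.03, 0, 0, 0, 0, 0], [0.03, 0, 0, 0, 0, 0], [0.03, 0, 0, 0, 0, 0], [0.02, 0, 0, 0, 0, 0], [0.012, 0, 0, 0, 0, 0], [0.008, 0, 0, 0, 0, 0], [0, 0, 0, 0, 0, 0]],
], fingers=0.06)

```text
time_s: 3.78
ee_pos: [0.487, 0.3334, 0.0155]
eef_rot: [-0.865, 1.571, -2.589]
force: [-0.3, 0.3, 0.5]
grip_width: 0.0601
```

```bash
python3 shot.py w2
```

```text
3.775 [0.48695564 0.33342242 0.01550203] [-0.86507223  1.57065463 -2.5890407 ] [-0.2829775   0.26540684  0.49643693] 0.060090801612049265 352.4774700055079
```

View pics/w2.png

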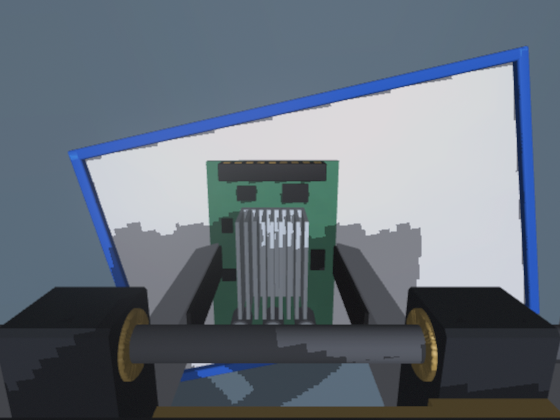

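>>> step_arm([
  [[0.003, 0, -0.002, 0, 0, 0], [0, 0, 0, 0, 0, 0]],
])

```text
time_s: 4.08
ee_pos: [0.4873, 0.3358, 0.0126]
eef_rot: [2.391, 1.571, 0.668]
force: [0.9, -0.3, -0.3]
grip_width: 0.0599
```

>>> step_arm([
  [[0, 0, 0, 0, 0, 0], [0, 0, 0, 0, 0, 0], [0, 0, 0, 0, 0, 0], [0, 0, 0, 0, 0, 0], [0, 0, 0, 0, 0, 0]],
], fingers=0.02, squeeze=30)

```text
time_s: 4.7
ee_pos: [0.4872, 0.3356, 0.0125]
eef_rot: [-1.307, 1.571, -3.03]
force: [-1.6, -1.0, 2.1]
grip_width: 0.0334
```

>>> step_arm([
  [[-0.01, 0, 0, 0, 0, 0], [-0.02, 0, 0, 0, 0, 0], [-0.03, 0, 0, 0, 0, 0], [-0.03, 0, 0, 0, 0, 0], [-0.03, 0, 0, 0, 0, 0], [-0.02, 0, 0, 0, 0, 0], [0, 0, 0, 0, 0, 0]],
])

```text
time_s: 5.58
ee_pos: [0.4879, 0.336, 0.155]
eef_rot: [2.26, 1.567, 0.536]
force: [1.0, 0.1, -2.0]
grip_width: 0.0336
```

```bash
python3 shot.py w3; python3 - <<'E'
from h import *
from station import get_obs
o=get_obs()
print(place([.5564,-.0105,-1.532],[[-.065,0,0]]))
plan(o,[.5545,.055,.16],-1.532+np.pi/2,8)
E
```

```text
5.575 [0.48790185 0.33596871 0.15502156] [2.26018006 1.56675514 0.53647771] [ 1.03288665  0.06621522 -2.03511997] 0.033571622829956904 352.4774700055079 
[[0.55387887 0.05445109 0.        ]]
tool y heading -0.15285183386867143 total rv [-10.98059222  -0.0513786   -0.07641404] d [ 0.06713431 -0.28066084  0.00662367]
shift in present tool axes [-0.0068  0.1091  0.2672]
[-0.0008, 0.0136, 0.0334, -1.3726, -0.0064, -0.0096]
[-0.0008, 0.0128, 0.0337, -1.3726, -0.0064, -0.0096]
[-0.0008, 0.012, 0.034, -1.3726, -0.0064, -0.0096]
[-0.0008, 0.0112, 0.0343, -1.3726, -0.0064, -0.0096]
[-0.0008, 0.0104, 0.0345, -1.3726, -0.0064, -0.0096]
[-0.0008, 0.0095, 0.0348, -1.3726, -0.0064, -0.0096]
[-0.0008, 0.0087, 0.035, -1.3726, -0.0064, -0.0096]
[-0.0008, 0.0079, 0.0352, -1.3726, -0.0064, -0.0096]
```

View pics/w3.png

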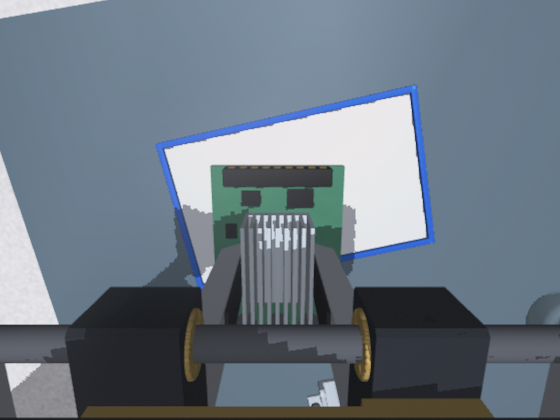

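>>> step_arm([
  [[-0.001, 0.0135, 0.0335, -1.4, 0, 0], [-0.001, 0.013, 0.0335, -1.4, 0, 0], [-0.001, 0.012, 0.034, -1.4, 0, 0], [-0.001, 0.011, 0.0345, -1.4, 0, 0], [-0.001, 0.0105, 0.0345, -1.4, 0, 0], [-0.001, 0.0095, 0.035, -1.4, 0, 0], [-0.001, 0.0085, 0.035, -1.3, 0, 0], [-0.001, 0.008, 0.035, -1.3, 0, 0], [0, 0, 0, 0, 0, 0], [0, 0, 0, 0, 0, 0]],
])

```text
time_s: 6.88
ee_pos: [0.5542, 0.0555, 0.1598]
eef_rot: [-1.73, 1.57, 3.021]
force: [-0.7, 0.1, -1.4]
grip_width: 0.0336
```

```bash
python3 shot.py w4; python3 - <<'E'
import cv2
from station import camera
t=camera("top")["pixels"][:,:,::-1]; cv2.imwrite("pics/t4.png",t)
cv2.imwrite("pics/t4c.png",cv2.resize(t[140:280,190:350],None,fx=4.5,fy=4.5,interpolation=cv2.INTER_CUBIC))
E
```

```text
6.875 [0.55415864 0.05545083 0.15980085] [-1.72993291  1.56960112  3.02121115] [-0.68373431  0.07034925 -1.3960717 ] 0.03356134929457097 352.4774700055079
```

View pics/w4.png

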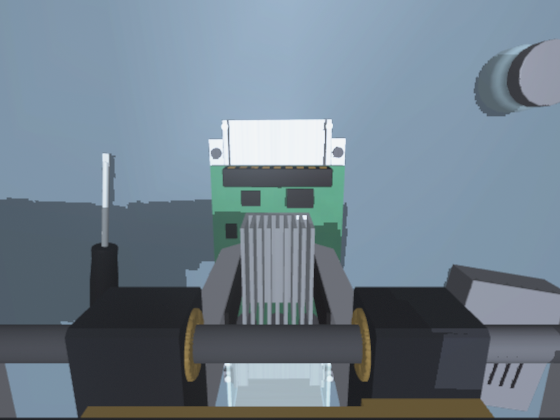

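```bash
python3 - <<'E'
import cv2
t=cv2.imread("pics/w4.png"); cv2.imwrite("pics/w4c.png",cv2.resize(t[105:250,200:356],None,fx=4,fy=4,interpolation=cv2.INTER_CUBIC))
cv2.imwrite("pics/w4d.png",cv2.resize(t[355:420,190:370],None,fx=4,fy=4,interpolation=cv2.INTER_CUBIC))
E
```

```text
(no output)
```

View pics/w4c.png

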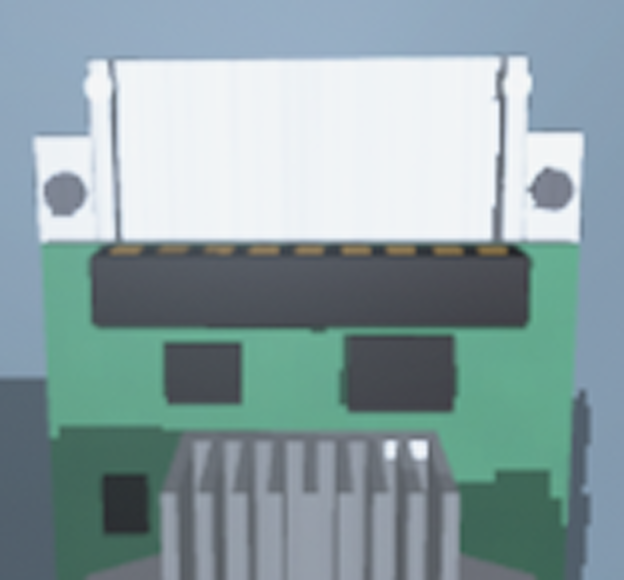

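View pics/w4d.png

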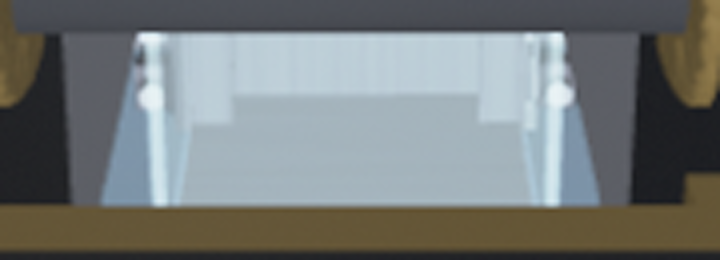

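View pics/t4c.png

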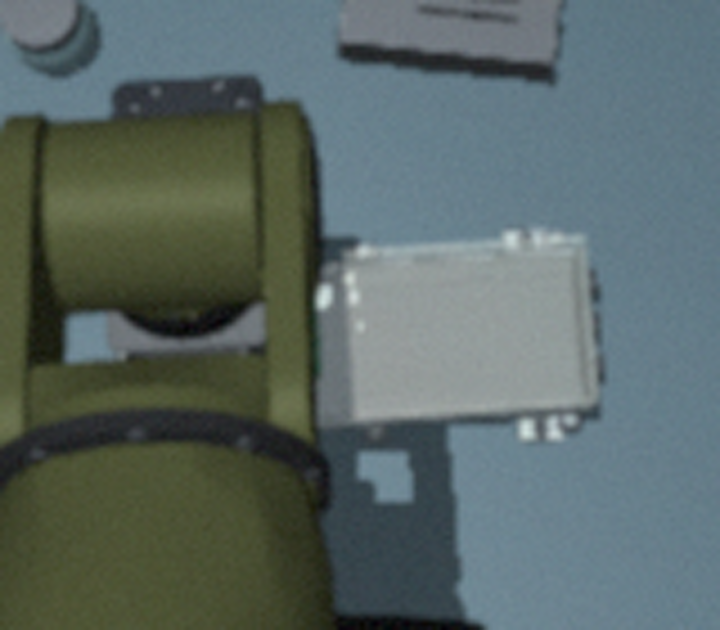

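```bash
python3 - <<'E'
from h import *
import pickle
o,w=pickle.load(open("w4.pkl","rb"))
a=lambda l,f,x,y:[(x+u/f,y+v/f) for u,v in l]
L=np.array([[-140,-44,6],[-140,44,6],[-140,-49,16],[-140,49,16]])/1000
b=a([(112,62),(503,60),(88,60),(528,58)],4,200,105)
p,r=fit([(w,L,b)],[.556,-.01,-1.53]); print(p,r.tolist())
for q in ([-.14,-.065,.003],[-.14,.065,.003],[-.07,-.044,.006],[-.07,.044,.006]): print(proj(w,place(p,[q])))
# headings from edges
for z,(u1,u2) in {.006:[(112,62),(118,240)],.0061:[(503,60),(495,240)]}.items():
    A,B=[ray(w,a([u],4,200,105)[0],z) for u in (u1,u2)]; d=B-A; print('edge',np.arctan2(d[1],d[0]),A,B)
for l in ([(35,137),(583,133)],[(100,60),(515,57)],[(42,242),(580,241)]):
    A,B=[ray(w,a([u],4,200,105)[0],.006) for u in l]; d=B-A; print('cross',np.arctan2(d[1],d[0])-np.pi/2)
# board in hand: pcb trailing corners, z unknown; tool frame
Lb=np.array([[-50,-35,5],[-50,35,5],[-50,-27,17],[-50,27,17]])/1000
bb=np.array(a([(40,242),(582,242),(90,250),(530,247)],4,200,105))
f=lambda p:(proj(w,place([p[0],p[1],p[2]],Lb)+[0,0,p[3]])-bb).ravel()
s=least_squares(f,[.554,.055,-1.532,.152]); print('board',s.x,np.round(f(s.x),1))
E
```

```text
[ 0.55832786 -0.00975364 -1.5265434 ] [[0.8, -0.2], [-0.7, -0.2], [-0.3, 0.2], [0.2, 0.1]]
[[206.51856187 120.46794109]]
[[347.44180929 119.79122734]]
[[231.58898863 195.5362698 ]]
[[323.0212774  195.13423913]]
edge -1.5301373286170001 [0.50741628 0.12796509 0.006     ] [0.50906437 0.08745302 0.006     ]
edge -1.5436421920567338 [0.59669088 0.13194401 0.0061    ] [0.59780323 0.09098946 0.0061    ]
cross -1.5240015109023213
cross -1.5242013521047668
cross -1.5292335300400204
board [ 0.55575475  0.05541561 -1.52834402  0.15049408] [ 0.3 -0.4 -0.6 -0.7 -0.3  0.3  0.6  0.7]
```

>>> step_arm([
  [[0.02, 0, 0, 0, 0, 0], [0.03, 0, 0, 0, 0, 0], [0.03, 0, 0, 0, 0, 0], [0.025, 0, 0, 0, 0, 0], [0.015, 0, 0, 0, 0, 0], [0.012, 0, 0, 0, 0, 0], [0.007, 0, 0, 0, 0, 0], [0.002, 0, 0, 0, 0, 0], [0, 0, 0, 0, 0, 0], [0, 0, 0, 0, 0, 0]],
])

```text
time_s: 8.22
ee_pos: [0.5549, 0.055, 0.0199]
eef_rot: [1.581, 1.57, 0.049]
force: [0.1, 0.1, -2.7]
grip_width: 0.0337
```

```bash
python3 shot.py w5
```

```text
8.225 [0.55486638 0.0549915  0.01994875] [1.58081283 1.5699555  0.04908724] [ 0.1041238   0.10271437 -2.71551246] 0.03370595932180335 352.4774700055079
```

View pics/w5.png

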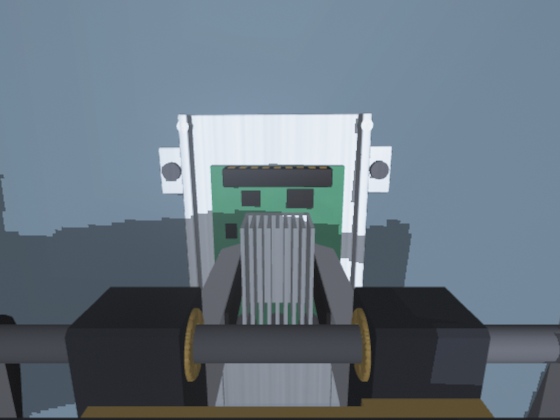

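>>> step_arm([
  [[0.0025, 0, 0, 0, 0, 0], [0.001, 0, 0, 0, 0, 0], [0.0005, 0, 0, 0, 0, 0], [0, 0, 0, 0, 0, 0]],
])

```text
time_s: 8.78
ee_pos: [0.5546, 0.055, 0.0155]
eef_rot: [-1.707, 1.571, 3.045]
force: [-0.6, 0.3, -0.7]
grip_width: 0.0335
```

>>> step_arm([
  [[0.0005, 0, 0, 0, 0, 0], [0, 0, 0, 0, 0, 0]],
])

```text
time_s: 9.02
ee_pos: [0.5546, 0.055, 0.0155]
eef_rot: [1.203, 1.571, -0.329]
force: [-3.6, 0.6, 7.4]
grip_width: 0.0342
```

>>> step_arm([
  [[0, 0, 0, 0, 0, 0], [0, 0, 0, 0, 0, 0], [0, 0, 0, 0, 0, 0], [0, 0, 0, 0, 0, 0]],
], fingers=0.046)

```text
time_s: 9.52
ee_pos: [0.5546, 0.055, 0.0149]
eef_rot: [-1.698, 1.571, 3.054]
force: [0.0, 0.1, -0.3]
grip_width: 0.0459
```

>>> step_arm([
  [[-0.01, 0, 0, 0, 0, 0], [-0.02, 0, 0, 0, 0, 0], [-0.03, 0, 0, 0, 0, 0], [-0.04, 0, 0, 0, 0, 0], [-0.04, 0, 0, 0, 0, 0], [0, 0, 0, 0, 0, 0]],
])

```text
time_s: 10.28
ee_pos: [0.5559, 0.0551, 0.1586]
eef_rot: [1.573, 1.565, 0.041]
force: [0.4, -0.3, -0.2]
grip_width: 0.046
```

```bash
python3 shot.py w6; python3 - <<'E'
from h import *
from station import get_obs
o=get_obs()
plan(o,[.463,-.346,.17],.0107+np.pi/2,12)
plan(o,[.463,-.346,.17],.0107-np.pi/2,12)
print(o['qpos'])
E
```

```text
10.275 [0.55586394 0.05505126 0.15859768] [1.57292765 1.56485639 0.04123787] [ 0.42948185 -0.33291581 -0.17025996] 0.045979793198083485 352.4774700055079 
tool y heading 0.0391489833160107 total rv [-88.36993823   0.117357    -0.1197143 ] d [-0.09198065 -0.40102292  0.01362668]
shift in present tool axes [-0.0139 -0.1076  0.3971]
[-0.0012, -0.009, 0.0331, -7.3642, 0.0098, -0.01]
[-0.0012, -0.0131, 0.0317, -7.3642, 0.0098, -0.01]
[-0.0012, -0.0171, 0.0297, -7.3642, 0.0098, -0.01]
[-0.0012, -0.0208, 0.0273, -7.3642, 0.0098, -0.01]
[-0.0012, -0.0241, 0.0244, -7.3642, 0.0098, -0.01]
[-0.0012, -0.027, 0.0211, -7.3642, 0.0098, -0.01]
[-0.0012, -0.0295, 0.0175, -7.3642, 0.0098, -0.01]
[-0.0012, -0.0315, 0.0136, -7.3642, 0.0098, -0.01]
[-0.0012, -0.033, 0.0094, -7.3642, 0.0098, -0.01]
[-0.0012, -0.0339, 0.0051, -7.3642, 0.0098, -0.01]
[-0.0011, -0.0343, 0.0007, -7.3642, 0.0098, -0.01]
[-0.0011, -0.0341, -0.0037, -7.3642, 0.0098, -0.01]
tool y heading 0.0391489833160107 total rv [-88.36993823   0.117357    -0.1197143 ] d [-0.09198065 -0.40102292  0.01362668]
shift in present tool axes [-0.0139 -0.1076  0.3971]
[-0.0012, -0.009, 0.0331, -7.3642, 0.0098, -0.01]
[-0.0012, -0.0131, 0.0317, -7.3642, 0.0098, -0.01]
[-0.0012, -0.0171, 0.0297, -7.3642, 0.0098, -0.01]
[-0.0012, -0.0208, 0.0273, -7.3642, 0.0098, -0.01]
[-0.0012, -0.0241, 0.0244, -7.3642, 0.0098, -0.01]
[-0.0012, -0.027, 0.0211, -7.3642, 0.0098, -0.01]
[-0.0012, -0.0295, 0.0175, -7.3642, 0.0098, -0.01]
[-0.0012, -0.0315, 0.0136, -7.3642, 0.0098, -0.01]
[-0.0012, -0.033, 0.0094, -7.3642, 0.0098, -0.01]
[-0.0012, -0.0339, 0.0051, -7.3642, 0.0098, -0.01]
[-0.0011, -0.0343, 0.0007, -7.3642, 0.0098, -0.01]
[-0.0011, -0.0341, -0.0037, -7.3642, 0.0098, -0.01]
[ 3.31450021e-02  3.59336087e-01  1.56006305e+00  4.85142306e-06
  1.21954911e+00 -6.00562942e-03]
```

View pics/w6.png

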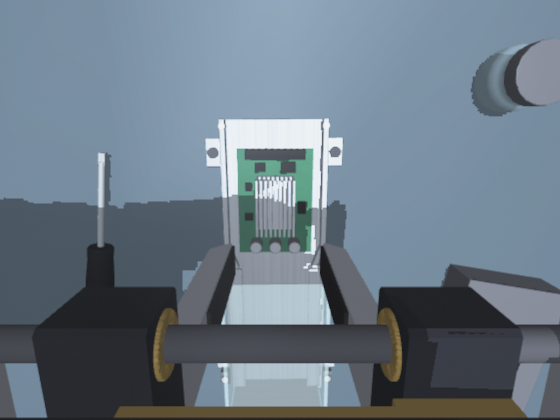

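```bash
python3 - <<'E'
from h import *
import pickle
o,w=pickle.load(open("w6.pkl","rb"))
Rc=R.from_euler('xyz',o['eef_rot']).as_matrix()
d=np.array([.463,-.346,.16])-o['ee_pos']
for i in range(12):
    Ri=Rc@R.from_rotvec([7.64*i,0,0],degrees=True).as_matrix(); print(np.round(Ri.T@d/12,4).tolist())
t=cv2.imread("pics/w6.png"); cv2.imwrite("pics/w6c.png",cv2.resize(t[110:270,200:350],None,fx=3.7,fy=3.7,interpolation=cv2.INTER_CUBIC))
E
```

```text
[-0.0002, -0.009, 0.0331]
[-0.0002, -0.0046, 0.034]
[-0.0002, 0.0, 0.0343]
[-0.0002, 0.0046, 0.034]
[-0.0002, 0.009, 0.0331]
[-0.0002, 0.0134, 0.0316]
[-0.0002, 0.0174, 0.0295]
[-0.0002, 0.0212, 0.027]
[-0.0002, 0.0246, 0.0239]
[-0.0002, 0.0276, 0.0204]
[-0.0002, 0.03, 0.0166]
[-0.0002, 0.032, 0.0124]
```

View pics/w6c.png

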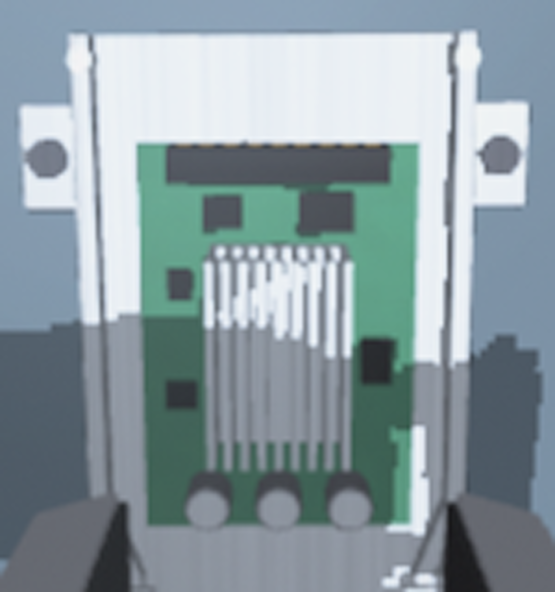

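```bash
python3 - <<'E'
from h import *
import pickle
o,w=pickle.load(open("w6.pkl","rb"))
a=lambda l,f,x,y:[(x+u/f,y+v/f) for u,v in l]
Lb=np.array([[-50,-35,11],[-50,35,11],[50,35,11],[50,-35,11]])/1000
p,r=fit([(w,Lb,a([(137,143),(418,143),(412,524),(149,524)],3.7,200,110))],[.555,.055,-1.53]); print('board',p,r.tolist())
L=np.array([[-140,-44,6],[-140,44,6],[-140,-49,16],[-140,49,16]])/1000
q,r=fit([(w,L,a([(94,35),(452,35),(68,34),(478,32)],3.7,200,110))],[.555,.0,-1.53]); print('case',q,r.tolist())
for l in ([(94,35),(110,490)],[(452,35),(435,490)]):
    A,B=[ray(w,a([u],3.7,200,110)[0],.006) for u in l]; print(A,B,np.arctan2(*(B-A)[1::-1]))
c,s=np.cos(q[2]),np.sin(q[2]); d=p[:2]-q[:2]; print('board in case',c*d[0]+s*d[1],-s*d[0]+c*d[1])
E
```

```text
board [ 0.55644121  0.05448112 -1.52684787] [[-0.2, 0.1], [0.4, -0.3], [-0.1, -0.1], [-0.2, 0.3]]
case [ 0.55803436 -0.00957933 -1.52803486] [[0.1, -0.0], [-0.0, -0.3], [-0.1, 0.1], [0.1, 0.3]]
[0.50803031 0.12837483 0.006     ] [0.51282259 0.01076058 0.006     ] -1.5300730619130003
[0.59605008 0.13190391 0.006     ] [0.59986448 0.01405499 0.006     ] -1.538440711916968
board in case -0.06406999498307983 0.0011467920862558826
```

>>> step_arm([
  [[0, -0.009, 0.033, 7.6, 0, 0], [0, -0.0045, 0.034, 7.6, 0, 0], [0, 0, 0.0345, 7.6, 0, 0], [0, 0.0045, 0.034, 7.6, 0, 0], [0, 0.009, 0.033, 7.6, 0, 0], [0, 0.0135, 0.0315, 7.6, 0, 0], [0, 0.0175, 0.0295, 7.6, 0, 0], [0, 0.021, 0.027, 7.6, 0, 0], [0, 0.0245, 0.024, 7.6, 0, 0], [0, 0.0275, 0.0205, 7.6, 0, 0], [0, 0.03, 0.0165, 7.6, 0, 0], [0, 0.032, 0.0125, 8, 0, 0]],
])

```text
time_s: 11.82
ee_pos: [0.4623, -0.3469, 0.1537]
eef_rot: [-0.713, 1.569, 2.436]
force: [0.3, -0.2, 0.2]
grip_width: 0.0463
```

>>> step_arm([
  [[0, 0, 0, 0, 0, 0], [0, 0, 0, 0, 0, 0]],
])

```text
time_s: 12.08
ee_pos: [0.4629, -0.3454, 0.1541]
eef_rot: [-0.794, 1.569, 2.36]
force: [0.0, -0.4, 1.3]
grip_width: 0.0461
```

```bash
python3 shot.py w7
```

```text
12.075 [ 0.46287819 -0.34544314  0.15407421] [-0.79395346  1.56917773  2.36048909] [ 0.01297246 -0.42714731  1.26758539] 0.04605341302209789 352.4774700055079
```

View pics/w7.png

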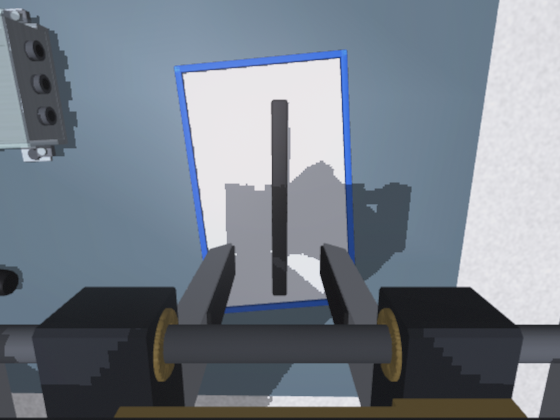

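```bash
python3 - <<'E'
import cv2
t=cv2.imread("pics/w7.png"); cv2.imwrite("pics/w7c.png",cv2.resize(t[90:305,250:310],None,fx=2.7,fy=2.7,interpolation=cv2.INTER_CUBIC))
E
```

```text
(no output)
```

View pics/w7c.png

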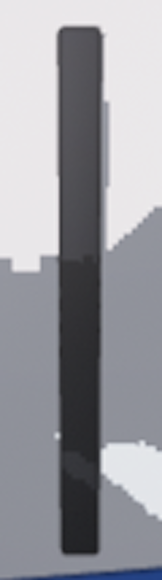

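```bash
python3 - <<'E'
from h import *
import pickle
o,w=pickle.load(open("w7.pkl","rb"))
a=lambda l,f,x,y:[(x+u/f,y+v/f) for u,v in l]
L=np.array([[90,7,25],[90,-7,25],[-90,-7,25],[-90,7,25]])/1000
p,r=fit([(w,L,a([(58,27),(102,27),(100,554),(62,554)],2.7,250,90))],[.463,-.346,.01]); print('stick',p,r.tolist())
Lt=np.array([[120,75,7],[120,-75,7]])/1000
t,r=fit([(w,Lt,[(177,68),(347,51)])],[.469,-.342,.1]); print('tray',t,r.tolist())
plan(o,[p[0],p[1],.006],p[2]-np.pi/2,1)
E
```

```text
stick [ 0.4654739  -0.34824529  0.01745441] [[-0.2, -0.6], [0.2, -0.7], [0.3, 1.0], [-0.3, 1.0]]
tray [ 0.46973935 -0.34316291  0.10498426] [[-1.7, 0.1], [1.6, -0.0]]
tool y heading -1.5579470913880815 total rv [-0.26381948  0.06486027  0.06628424] d [ 0.00259571 -0.00280215 -0.14807421]
shift in present tool axes [ 0.1481  0.003  -0.0027]
[0.1481, 0.003, -0.0027, -0.2638, 0.0649, 0.0663]
```

>>> step_arm([
  [[0.02, 0.003, -0.002, 0, 0, 0], [0.03, 0, 0, 0, 0, 0], [0.03, 0, 0, 0, 0, 0], [0.03, 0, 0, 0, 0, 0], [0.02, 0, 0, 0, 0, 0], [0.01, 0, 0, 0, 0, 0], [0.005, 0, 0, 0, 0, 0], [0, 0, 0, 0, 0, 0]],
])

```text
time_s: 13.12
ee_pos: [0.4653, -0.3491, 0.0103]
eef_rot: [2.487, 1.57, -0.643]
force: [-0.5, -0.8, 0.3]
grip_width: 0.0458
```

```bash
python3 shot.py w8
```

```text
13.125 [ 0.46532152 -0.3490684   0.01028611] [ 2.48706015  1.57039623 -0.64290276] [-0.51303946 -0.79460361  0.32639669] 0.045820891392269 352.4774700055079
```

View pics/w8.png

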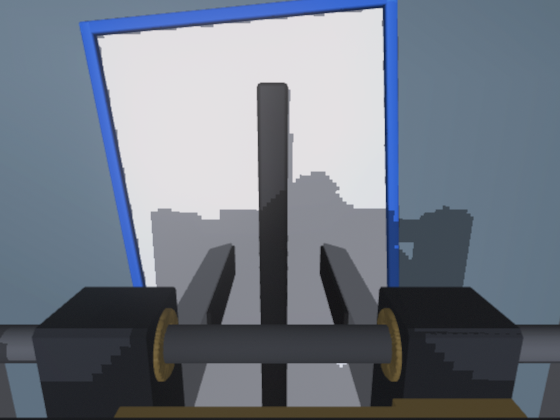

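>>> step_arm([
  [[0.0035, -0.001, 0, 0, 0, 0], [0, 0, 0, 0, 0, 0]],
])

```text
time_s: 13.42
ee_pos: [0.465, -0.348, 0.0064]
eef_rot: [-0.465, 1.571, 2.687]
force: [-0.2, 0.0, -0.4]
grip_width: 0.0455
```

>>> step_arm([
  [[0, 0, 0, 0, 0, 0], [0, 0, 0, 0, 0, 0], [0, 0, 0, 0, 0, 0], [0, 0, 0, 0, 0, 0], [0, 0, 0, 0, 0, 0], [0, 0, 0, 0, 0, 0]],
], fingers=0.004, squeeze=40)

```text
time_s: 14.18
ee_pos: [0.4651, -0.3482, 0.0065]
eef_rot: [1.948, 1.571, -1.183]
force: [-0.8, 0.8, 0.4]
grip_width: 0.0136
```

>>> step_arm([
  [[-0.01, 0, 0, 0, 0, 0], [-0.02, 0, 0, 0, 0, 0], [-0.03, 0, 0, 0, 0, 0], [-0.03, 0, 0, 0, 0, 0], [-0.03, 0, 0, 0, 0, 0], [-0.02, 0, 0, 0, 0, 0], [0, 0, 0, 0, 0, 0]],
])

```text
time_s: 15.05
ee_pos: [0.4656, -0.3485, 0.1482]
eef_rot: [2.428, 1.568, -0.703]
force: [0.7, -0.2, -3.0]
grip_width: 0.0134
```

```bash
python3 shot.py w9; python3 - <<'E'
from h import *
from station import get_obs
o=get_obs()
q=[.558,-.0096,-1.529]
# stick mid at case x: trailing edge -114 -90 -20 = -224
P=place(q,[[-.226,.0,0]])[0]; print(P,o['qpos'])
plan(o,[P[0],P[1],.16],-1.529+np.pi/2,18)
E
```

```text
15.05 [ 0.46556054 -0.34853974  0.14822935] [ 2.42765491  1.56765246 -0.70275376] [ 0.65389158 -0.22135261 -2.96382357] 0.013355683871147018 352.4774700055079 
[0.54855678 0.21620263 0.        ] [-7.05616999e-01  4.19838676e-01  1.49921373e+00 -6.16242278e-06
  1.22163070e+00  8.53985024e-01]
tool y heading -1.5596001227387128 total rv [ 8.82467473e+01 -5.75824683e-02  2.70366695e-03] d [0.08344591 0.56436819 0.01323285]
shift in present tool axes [-0.0135 -0.5634 -0.0898]
[-0.0008, -0.0313, -0.005, 4.9026, -0.0032, 0.0002]
[-0.0008, -0.0316, -0.0023, 4.9026, -0.0032, 0.0002]
[-0.0008, -0.0317, 0.0004, 4.9026, -0.0032, 0.0002]
[-0.0008, -0.0315, 0.0031, 4.9026, -0.0032, 0.0002]
[-0.0008, -0.0312, 0.0058, 4.9026, -0.0032, 0.0002]
[-0.0008, -0.0305, 0.0084, 4.9026, -0.0032, 0.0002]
[-0.0008, -0.0297, 0.011, 4.9026, -0.0032, 0.0002]
[-0.0007, -0.0287, 0.0135, 4.9026, -0.0032, 0.0002]
[-0.0007, -0.0274, 0.0159, 4.9026, -0.0032, 0.0002]
[-0.0007, -0.0259, 0.0182, 4.9026, -0.0032, 0.0002]
[-0.0007, -0.0243, 0.0204, 4.9026, -0.0032, 0.0002]
[-0.0007, -0.0225, 0.0224, 4.9026, -0.0032, 0.0002]
[-0.0007, -0.0205, 0.0242, 4.9026, -0.0032, 0.0002]
[-0.0007, -0.0183, 0.0259, 4.9026, -0.0032, 0.0002]
[-0.0007, -0.016, 0.0273, 4.9026, -0.0032, 0.0002]
[-0.0007, -0.0137, 0.0286, 4.9026, -0.0032, 0.0002]
[-0.0007, -0.0112, 0.0297, 4.9026, -0.0032, 0.0002]
[-0.0007, -0.0086, 0.0305, 4.9026, -0.0032, 0.0002]
```

View pics/w9.png

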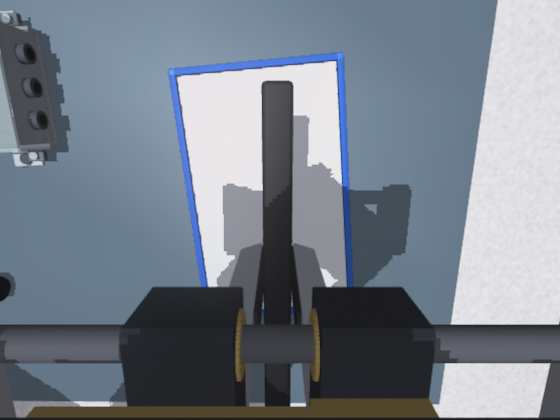

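```bash
python3 - <<'E'
from h import *
import pickle
o,w=pickle.load(open("w9.pkl","rb"))
Rc=R.from_euler('xyz',o['eef_rot']).as_matrix()
d=np.array([.5486,.2162,.15])-o['ee_pos']
for i in range(18):
    Ri=Rc@R.from_rotvec([-91.75/18*i,0,0],degrees=True).as_matrix(); print(np.round(Ri.T@d/18,4).tolist())
print(91.75/18)
E
```

```text
[-0.0002, -0.0313, -0.005]
[-0.0002, -0.0308, -0.0077]
[-0.0002, -0.0299, -0.0104]
[-0.0002, -0.0289, -0.013]
[-0.0002, -0.0276, -0.0156]
[-0.0002, -0.0261, -0.018]
[-0.0002, -0.0244, -0.0202]
[-0.0002, -0.0225, -0.0223]
[-0.0002, -0.0205, -0.0242]
[-0.0002, -0.0182, -0.0259]
[-0.0002, -0.0159, -0.0275]
[-0.0002, -0.0134, -0.0288]
[-0.0002, -0.0108, -0.0298]
[-0.0002, -0.0081, -0.0307]
[-0.0002, -0.0053, -0.0313]
[-0.0002, -0.0025, -0.0316]
[-0.0002, 0.0003, -0.0317]
[-0.0002, 0.0031, -0.0316]
5.097222222222222
```

>>> step_arm([
  [[0, -0.0313, -0.005, -5.1, 0, 0], [0, -0.0308, -0.0077, -5.1, 0, 0], [0, -0.03, -0.0104, -5.1, 0, 0], [0, -0.0289, -0.013, -5.1, 0, 0], [0, -0.0276, -0.0156, -5.1, 0, 0], [0, -0.026, -0.018, -5.1, 0, 0], [0, -0.0244, -0.0202, -5.1, 0, 0], [0, -0.0225, -0.0223, -5.1, 0, 0], [0, -0.0205, -0.0242, -5.1, 0, 0]],
])

```text
time_s: 16.23
ee_pos: [0.5062, -0.0648, 0.1453]
eef_rot: [-1.023, 1.569, 2.933]
force: [0.6, -0.4, -0.7]
grip_width: 0.0139
```

>>> step_arm([
  [[0, -0.0182, -0.026, -5.1, 0, 0], [0, -0.016, -0.0275, -5.1, 0, 0], [0, -0.0134, -0.0288, -5.1, 0, 0], [0, -0.0108, -0.03, -5.1, 0, 0], [0, -0.008, -0.0307, -5.1, 0, 0], [0, -0.0053, -0.0313, -5.1, 0, 0], [0, -0.0025, -0.0316, -5.1, 0, 0], [0, 0, -0.0317, -5.1, 0, 0], [0, 0.003, -0.0316, -5.1, 0, 0], [0, 0, 0, 0, 0, 0], [0, 0, 0, 0, 0, 0]],
])

```text
time_s: 17.6
ee_pos: [0.5473, 0.2163, 0.1456]
eef_rot: [-1.183, 1.569, -2.712]
force: [1.0, 0.2, -0.6]
grip_width: 0.0137
```

```bash
python3 shot.py w10;  python3 - <<'E'
import cv2
from station import camera
t=camera("top")["pixels"][:,:,::-1]
cv2.imwrite("pics/t10c.png",cv2.resize(t[140:280,100:340],None,fx=3.3,fy=3.3,interpolation=cv2.INTER_CUBIC))
t=camera("scene")["pixels"][:,:,::-1]
cv2.imwrite("pics/s10c.png",cv2.resize(t[80:260,200:440],None,fx=3.3,fy=3.3,interpolation=cv2.INTER_CUBIC))
E
```

```text
17.6 [0.54726868 0.21630273 0.14556882] [-1.18295666  1.56928581 -2.71243135] [ 1.04559824  0.15947675 -0.62317439] 0.013735140992356287 352.4774700055079
```

View pics/w10.png

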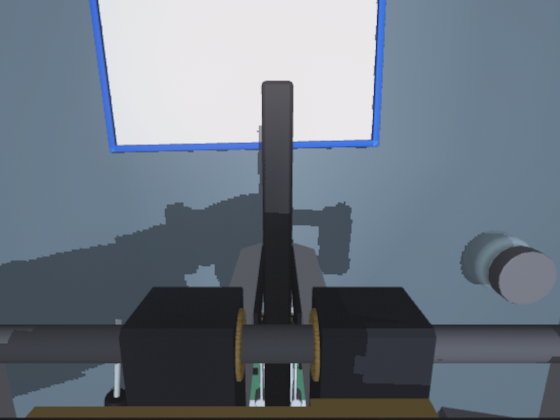

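View pics/s10c.png

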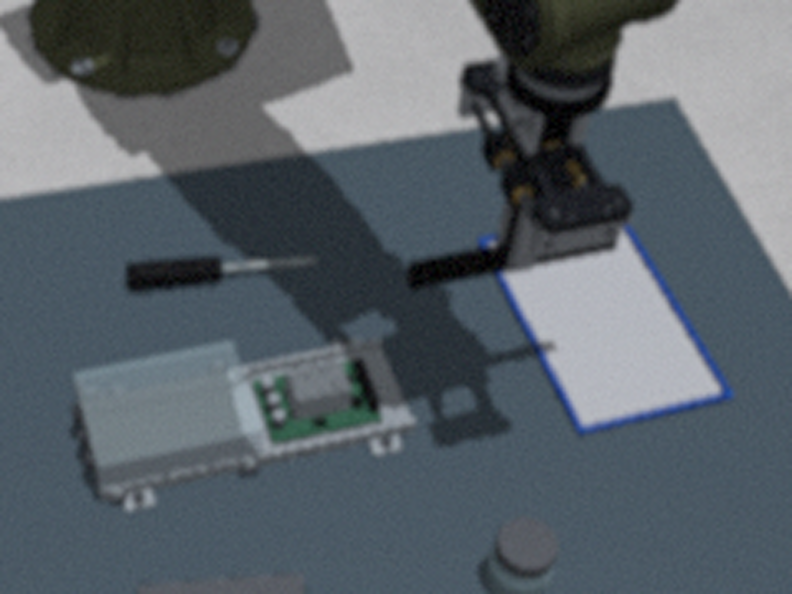

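View pics/t10c.png

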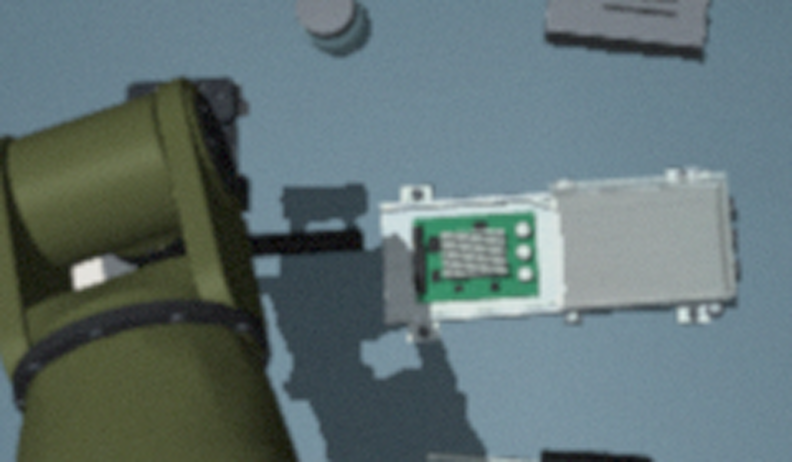

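```bash
cat > cs.py <<'E'
from h import *
from station import get_obs
import sys
q=[.558,-.0096,-1.529]
o=get_obs(); c,s=np.cos(q[2]),np.sin(q[2])
d=o['ee_pos']-np.array([q[0],q[1],0]); print('t',o['time_s'],'tcp in case',c*d[0]+s*d[1],-s*d[0]+c*d[1],d[2],'F',o['force'],o['grip_width'])
if len(sys.argv)>1:
    x,y,z=map(float,sys.argv[1:4]); P=place(q,[[x,y,z]])[0]; plan(o,P,q[2]+np.pi/2,1)
E
python3 cs.py -.212 0.0005 .014
```

```text
t 17.75 tcp in case -0.2259115940834374 -0.0009315441542511391 0.1463025593379202 F [-0.14313581  0.17308328 -0.57030256] 0.013760870306459255
tool y heading 0.04097331547182579 total rv [-0.04715377  0.00912612  0.01634991] d [ 0.00201158 -0.01383963 -0.13230256]
shift in present tool axes [0.1323 0.0015 0.0139]
[0.1323, 0.0015, 0.0139, -0.0472, 0.0091, 0.0163]
```

>>> step_arm([
  [[0.02, 0.0015, 0.012, 0, 0, 0], [0.03, 0, 0, 0, 0, 0], [0.03, 0, 0, 0, 0, 0], [0.025, 0, 0, 0, 0, 0], [0.012, 0, 0, 0, 0, 0], [0.006, 0, 0, 0, 0, 0], [0.003, 0, 0, 0, 0, 0], [0, 0, 0, 0, 0, 0], [0, 0, 0, 0, 0, 0]],
])

```text
time_s: 18.88
ee_pos: [0.5499, 0.2051, 0.021]
eef_rot: [1.836, 1.57, 0.308]
force: [-0.2, 0.3, -0.6]
grip_width: 0.0136
```

```bash
python3 cs.py -.212 0.0005 .014; python3 - <<'E'
import cv2
from station import camera
t=camera("top")["pixels"][:,:,::-1]
cv2.imwrite("pics/t11c.png",cv2.resize(t[140:280,100:340],None,fx=3.3,fy=3.3,interpolation=cv2.INTER_CUBIC))
t=camera("scene")["pixels"][:,:,::-1]
cv2.imwrite("pics/s11c.png",cv2.resize(t[120:250,200:440],None,fx=3.3,fy=3.3,interpolation=cv2.INTER_CUBIC))
E
```

```text
t 18.875 tcp in case -0.21488348793992282 0.0009035217229648382 0.020998699234530536 F [-0.16260282  0.26613134 -0.60030739] 0.013635135576233992
tool y heading 0.04261476487442922 total rv [ 0.04689848 -0.01303526 -0.04786688] d [-0.00028269 -0.00289783 -0.0069987 ]
shift in present tool axes [ 0.007  -0.0004  0.0029]
[0.007, -0.0004, 0.0029, 0.0469, -0.013, -0.0479]
```

View pics/s11c.png

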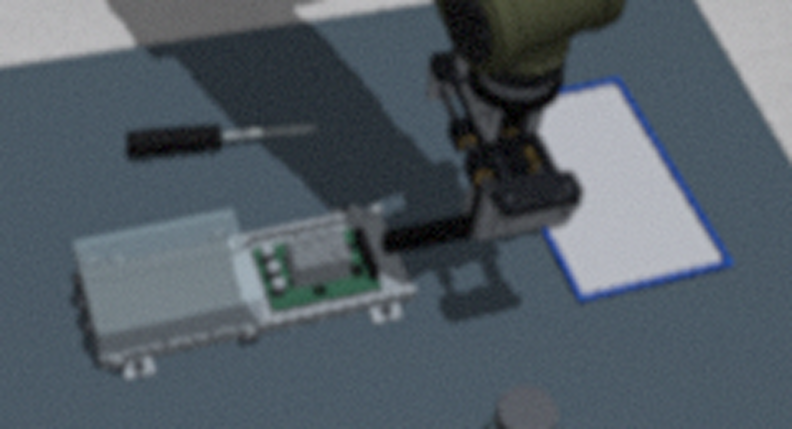

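View pics/t11c.png

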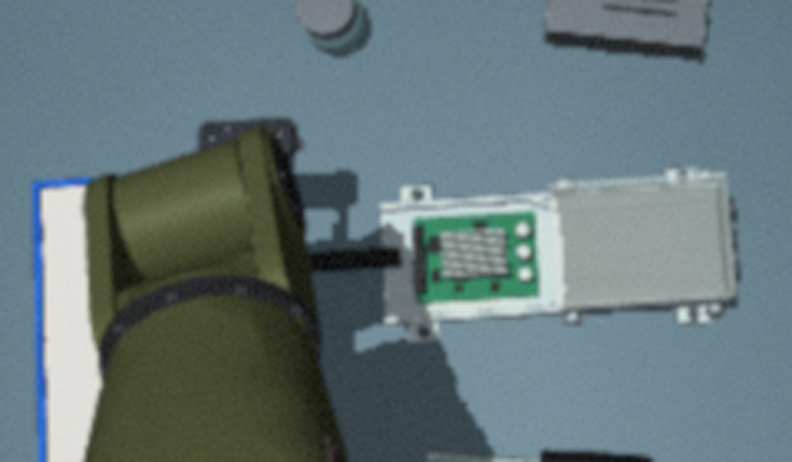

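>>> step_arm([
  [[0.004, 0, 0.002, 0, 0, 0], [0.0025, 0, 0.001, 0, 0, 0], [0, 0, 0.002, 0, 0, 0], [0, 0, 0.003, 0, 0, 0], [0, 0, 0.003, 0, 0, 0], [0, 0, 0.003, 0, 0, 0], [0, 0, 0.003, 0, 0, 0], [0, 0, 0.003, 0, 0, 0], [0, 0, 0, 0, 0, 0]],
])

```text
time_s: 20.1
ee_pos: [0.5505, 0.1848, 0.0139]
eef_rot: [-0.433, 1.571, -1.962]
force: [-0.0, -0.4, -0.6]
grip_width: 0.0136
```

```bash
python3 cs.py -.14 0.0005 .014; python3 shot.py w12
```

```text
t 20.1 tcp in case -0.1945200623364049 0.0006597952801636947 0.013937640102256111 F [-0.01609186 -0.42986215 -0.57278873] 0.013626068964490206
tool y heading 0.042397148521194535 total rv [0.03442474 0.00679059 0.00314053] d [ 2.11841921e-03 -5.44791247e-02  6.23598977e-05]
shift in present tool axes [-0.0001 -0.0002  0.0545]
[-0.0001, -0.0002, 0.0545, 0.0344, 0.0068, 0.0031]
20.1 [0.55053136 0.18477775 0.01393764] [-0.43348622  1.57066575 -1.96188539] [-0.01609186 -0.42986215 -0.57278873] 0.013626068964490206 352.4774700055079
```

View pics/w12.png

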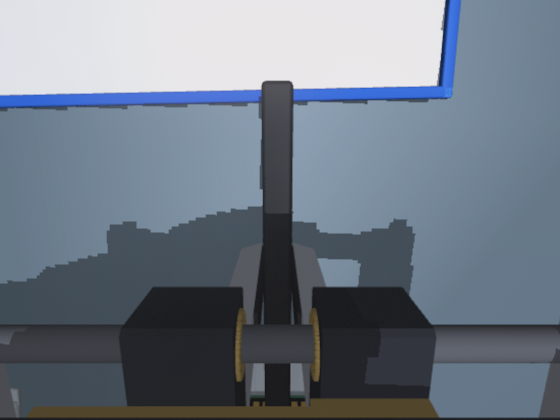

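>>> step_arm([
  [[0, 0, 0.004, 0, 0, 0], [0, 0, 0.005, 0, 0, 0], [0, 0, 0.005, 0, 0, 0], [0, 0, 0.005, 0, 0, 0], [0, 0, 0.005, 0, 0, 0], [0, 0, 0.005, 0, 0, 0], [0, 0, 0.005, 0, 0, 0], [0, 0, 0.004, 0, 0, 0], [0, 0, 0, 0, 0, 0]],
])

```text
time_s: 21.28
ee_pos: [0.5521, 0.1467, 0.0139]
eef_rot: [-0.564, 1.571, -2.093]
force: [0.5, -0.1, -1.2]
grip_width: 0.0135
```

```bash
python3 cs.py -.07 0.000 .012; python3 - <<'E'
import cv2
from station import camera
t=camera("top")["pixels"][:,:,::-1]
cv2.imwrite("pics/t13c.png",cv2.resize(t[140:280,100:340],None,fx=3.3,fy=3.3,interpolation=cv2.INTER_CUBIC))
t=camera("scene")["pixels"][:,:,::-1]
cv2.imwrite("pics/s13c.png",cv2.resize(t[150:250,210:390],None,fx=4.4,fy=4.4,interpolation=cv2.INTER_CUBIC))
E
```

```text
t 21.275 tcp in case -0.15645478734724605 0.0006824670695665704 0.013935820128273137 F [ 0.51273434 -0.14342516 -1.15946388] 0.013459643765535186
tool y heading 0.04227547799830466 total rv [0.0274537  0.00803717 0.0050845 ] d [ 0.00293057 -0.0864078  -0.00193582]
shift in present tool axes [ 0.0019 -0.0007  0.0865]
[0.0019, -0.0007, 0.0865, 0.0275, 0.008, 0.0051]
```

View pics/s13c.png

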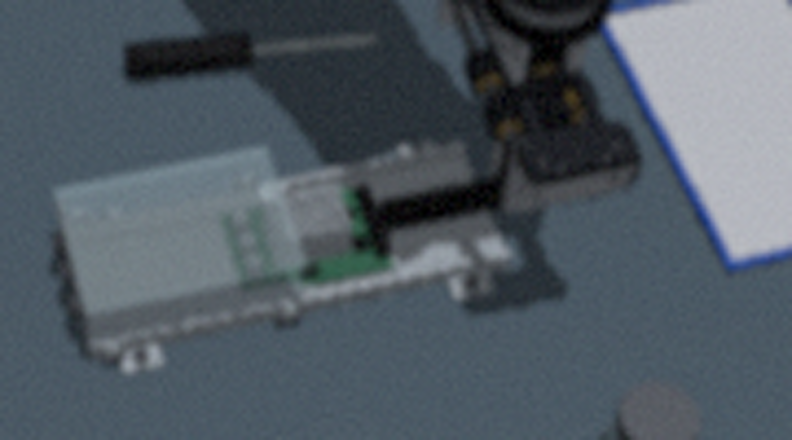

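View pics/t13c.png

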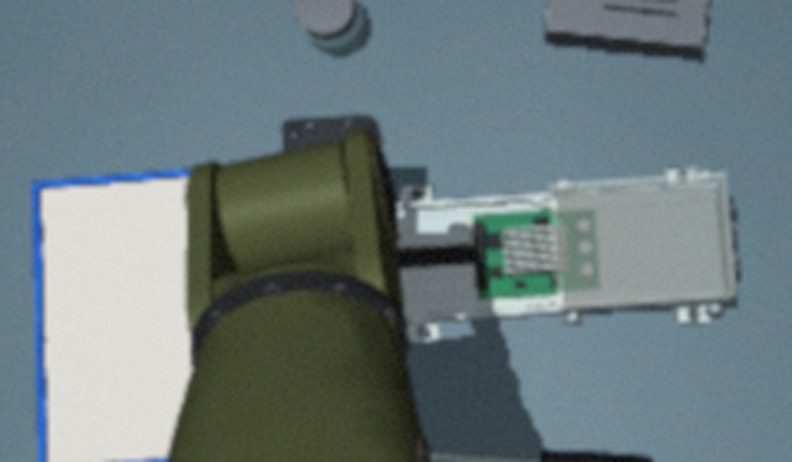

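>>> step_arm([
  [[0, 0, 0.004, 0, 0, 0], [0.0005, 0, 0.006, 0, 0, 0], [0.0005, 0, 0.006, 0, 0, 0], [0, 0, 0.006, 0, 0, 0], [0, 0, 0.006, 0, 0, 0], [0, 0, 0.006, 0, 0, 0], [0, 0, 0.006, 0, 0, 0], [0, 0, 0.006, 0, 0, 0], [0, 0, 0.005, 0, 0, 0], [0, 0, 0, 0, 0, 0]],
])

```text
time_s: 22.62
ee_pos: [0.5543, 0.0957, 0.013]
eef_rot: [0.153, 1.571, -1.375]
force: [-0.4, 0.8, -1.3]
grip_width: 0.0133
```

>>> step_arm([
  [[0, 0, 0.004, 0, 0, 0], [0, 0, 0.005, 0, 0, 0], [0, 0, 0.005, 0, 0, 0], [0, 0, 0.005, 0, 0, 0], [0, 0, 0.005, 0, 0, 0], [0, 0, 0.004, 0, 0, 0], [0, 0, 0, 0, 0, 0]],
])

```text
time_s: 23.5
ee_pos: [0.5555, 0.0678, 0.013]
eef_rot: [0.005, 1.571, -1.524]
force: [0.1, 0.4, -1.2]
grip_width: 0.0139
```

```bash
python3 cs.py -.054 0.000 .012; python3 - <<'E'
import cv2
from station import camera
t=camera("top")["pixels"][:,:,::-1]
cv2.imwrite("pics/t14c.png",cv2.resize(t[170:260,200:340],None,fx=5,fy=5,interpolation=cv2.INTER_CUBIC))
t=camera("scene")["pixels"][:,:,::-1]
cv2.imwrite("pics/s14c.png",cv2.resize(t[150:250,210:390],None,fx=4.4,fy=4.4,interpolation=cv2.INTER_CUBIC))
E
```

```text
t 23.5 tcp in case -0.07740901735558561 0.0007745502561325749 0.01296294366435364 F [ 0.11371402  0.44349345 -1.20609561] 0.01389507242924646
tool y heading 0.04220566586142854 total rv [ 2.34533985e-02  7.59301969e-03 -3.73415593e-05] d [ 0.00020425 -0.02342094 -0.00096294]
shift in present tool axes [ 0.001  -0.0008  0.0234]
[0.001, -0.0008, 0.0234, 0.0235, 0.0076, -0.0]
```

View pics/s14c.png

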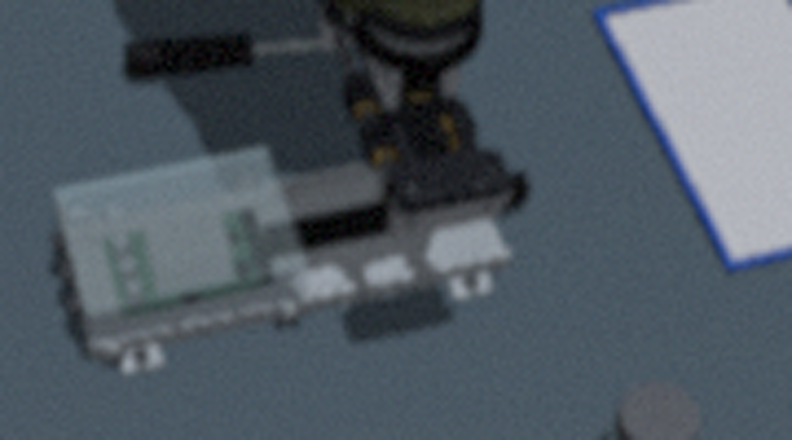

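View pics/t14c.png

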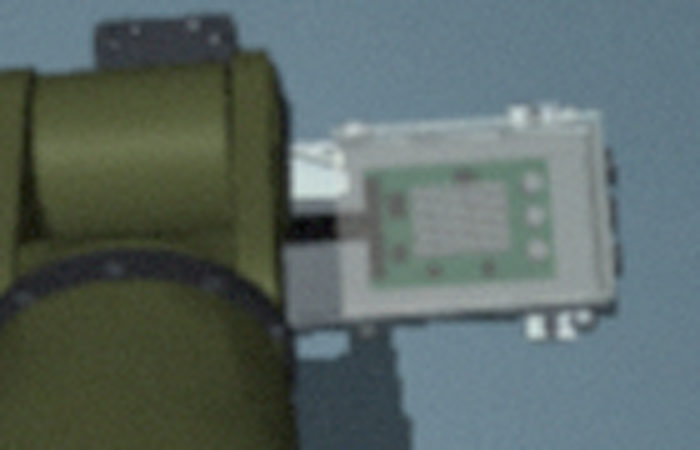

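>>> step_arm([
  [[0, 0, 0.003, 0, 0, 0], [0, 0, 0.004, 0, 0, 0], [0, 0, 0.003, 0, 0, 0], [0, 0, 0.002, 0, 0, 0], [0, 0, 0.002, 0, 0, 0], [0, 0, 0.001, 0, 0, 0], [0, 0, 0.001, 0, 0, 0], [0, 0, 0, 0, 0, 0]],
])

```text
time_s: 24.6
ee_pos: [0.5562, 0.0521, 0.0129]
eef_rot: [-0.656, 1.571, -2.185]
force: [0.4, 1.0, -1.2]
grip_width: 0.0136
```

```bash
python3 cs.py -.054 0.000 .012; python3 - <<'E'
import cv2
from station import camera
t=camera("top")["pixels"][:,:,::-1]
cv2.imwrite("pics/t15c.png",cv2.resize(t[170:260,250:340],None,fx=6.5,fy=6.5,interpolation=cv2.INTER_CUBIC))
E
```

```text
t 24.6 tcp in case -0.06168451724775302 0.0007354308993243344 0.012927518272777196 F [ 0.38324504  1.02625181 -1.15151134] 0.013630425557634834
tool y heading 0.04259730776095523 total rv [0.04589308 0.00617018 0.00474879] d [-0.0004137  -0.00770854 -0.00092752]
shift in present tool axes [ 0.0009 -0.0007  0.0077]
[0.0009, -0.0007, 0.0077, 0.0459, 0.0062, 0.0047]
```

View pics/t15c.png

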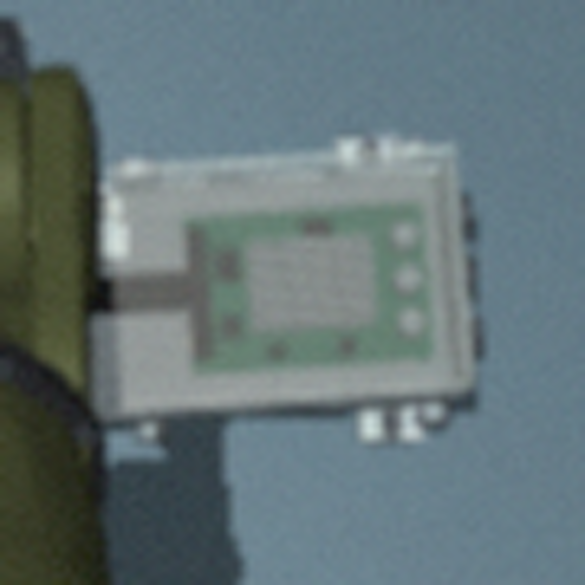

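>>> step_arm([
  [[0, 0, 0.001, 0, 0, 0], [0, 0, 0.001, 0, 0, 0], [0, 0, 0.001, 0, 0, 0], [0, 0, 0.001, 0, 0, 0], [0, 0, 0, 0, 0, 0]],
])

```text
time_s: 25.28
ee_pos: [0.5563, 0.048, 0.0129]
eef_rot: [-0.255, 1.571, -1.783]
force: [-0.0, 0.3, -0.1]
grip_width: 0.0137
```

>>> step_arm([
  [[0, 0, 0.0007, 0, 0, 0], [0, 0, 0.0007, 0, 0, 0], [0, 0, 0, 0, 0, 0]],
])

```text
time_s: 25.65
ee_pos: [0.5564, 0.0467, 0.0129]
eef_rot: [-0.699, 1.571, -2.227]
force: [-0.1, 0.3, -0.1]
grip_width: 0.0136
```

>>> step_arm([
  [[0, 0, 0.0007, 0, 0, 0], [0, 0, 0.0007, 0, 0, 0], [0, 0, 0, 0, 0, 0]],
])

```text
time_s: 26.02
ee_pos: [0.5564, 0.046, 0.013]
eef_rot: [-2.94, 1.57, 1.815]
force: [-1.3, 6.5, 0.5]
grip_width: 0.0138
```

>>> step_arm([
  [[0, 0, 0.0004, 0, 0, 0], [0, 0, 0, 0, 0, 0]],
])

```text
time_s: 26.28
ee_pos: [0.5564, 0.0459, 0.013]
eef_rot: [-3.024, 1.569, 1.731]
force: [-0.9, 8.5, 1.1]
grip_width: 0.0138
```

```bash
python3 cs.py; python3 - <<'E'
import cv2
from station import camera
from h import *
t=camera("top")["pixels"][:,:,::-1]
cv2.imwrite("pics/t16c.png",cv2.resize(t[170:260,250:340],None,fx=6.5,fy=6.5,interpolation=cv2.INTER_CUBIC))
t=camera("scene")["pixels"][:,:,::-1]
cv2.imwrite("pics/s16c.png",cv2.resize(t[170:240,210:310],None,fx=7,fy=7,interpolation=cv2.INTER_CUBIC))
for z in(.011,): 
  P=place([.558,-.0096,-1.529],[[.036,.035,z],[.036,-.035,z],[.136,.035,z],[.136,-.035,z]])
  print((proj(T,P)-[250,170])*6.5, (proj(S,P)-[210,170])*7)
E
```

```text
t 26.275 tcp in case -0.05553459821316045 0.0006804851337867226 0.012991547272319551 F [-0.91326477  8.48093556  1.14324152] 0.01378892438006534
[[194.80697719 208.0529913 ]
 [205.9864194  375.25371891]
 [434.3312292  192.9248004 ]
 [447.89303749 359.9172812 ]] [[382.16826517 335.91707795]
 [340.22141351 201.52385858]
 [138.4939202  388.66783147]
 [103.81046357 250.74259822]]
```

View pics/t16c.png

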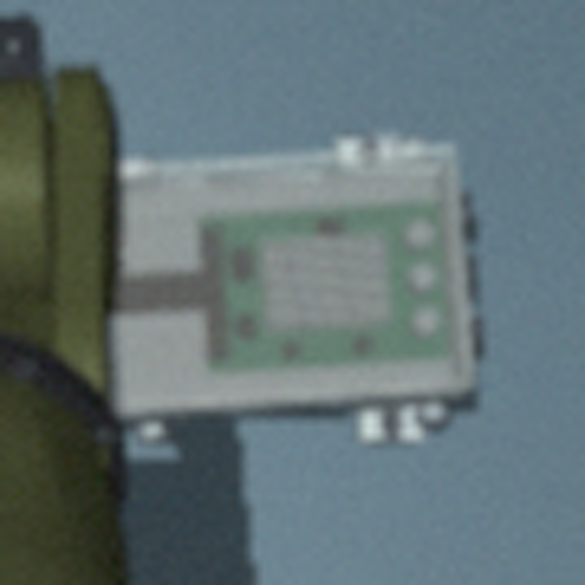

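View pics/s16c.png

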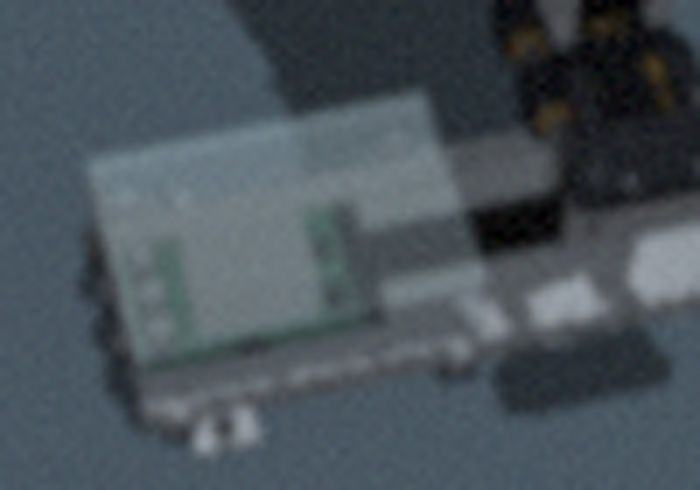

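>>> step_arm([
  [[0, 0, -0.002, 0, 0, 0], [0, 0, -0.006, 0, 0, 0], [0, 0, -0.01, 0, 0, 0], [0, 0, -0.012, 0, 0, 0], [0, 0, -0.012, 0, 0, 0], [0, 0, -0.01, 0, 0, 0], [-0.01, 0, -0.008, 0, 0, 0], [-0.03, 0, 0, 0, 0, 0], [-0.04, 0, 0, 0, 0, 0], [-0.04, 0, 0, 0, 0, 0], [-0.03, 0, 0, 0, 0, 0], [0, 0, 0, 0, 0, 0]],
])

```text
time_s: 27.88
ee_pos: [0.5548, 0.1052, 0.1656]
eef_rot: [1.64, 1.566, 0.111]
force: [0.7, 0.7, -1.2]
grip_width: 0.0137
```

```bash
python3 cs.py; python3 - <<'E'
import cv2
from station import camera
t=camera("top")["pixels"][:,:,::-1]
cv2.imwrite("pics/t17c.png",cv2.resize(t[170:260,200:340],None,fx=5.7,fy=5.7,interpolation=cv2.INTER_CUBIC))
from h import *
from station import get_obs
o=get_obs()
Rc=R.from_euler('xyz',o['eef_rot']).as_matrix()
# back to original pose w9: heading -1.5596+ ; pos .465,-.348
d=np.array([.468,-.345,.155])-o['ee_pos']; print(d)
N=16; tot=(0.0424+1.4657)*180/np.pi; print(tot/N)
for i in range(N):
    Ri=Rc@R.from_rotvec([tot/N*i,0,0],degrees=True).as_matrix(); print(np.round(Ri.T@d/N,4).tolist())
E
```

```text
t 27.875 tcp in case -0.11481490925811358 0.0016295389215756507 0.1655945104108297 F [ 0.69610822  0.66857361 -1.20365429] 0.013708319590616785
[-0.08608215 -0.45007414 -0.00858277]
5.4004853177299665
[0.0005, -0.0066, 0.0279]
[0.0005, -0.0039, 0.0284]
[0.0005, -0.0012, 0.0286]
[0.0005, 0.0015, 0.0286]
[0.0005, 0.0042, 0.0283]
[0.0005, 0.0068, 0.0278]
[0.0005, 0.0094, 0.0271]
[0.0005, 0.0119, 0.0261]
[0.0005, 0.0143, 0.0248]
[0.0005, 0.0166, 0.0234]
[0.0005, 0.0187, 0.0217]
[0.0005, 0.0206, 0.0198]
[0.0005, 0.0224, 0.0178]
[0.0005, 0.024, 0.0156]
[0.0005, 0.0254, 0.0133]
[0.0005, 0.0265, 0.0109]
```

View pics/t17c.png

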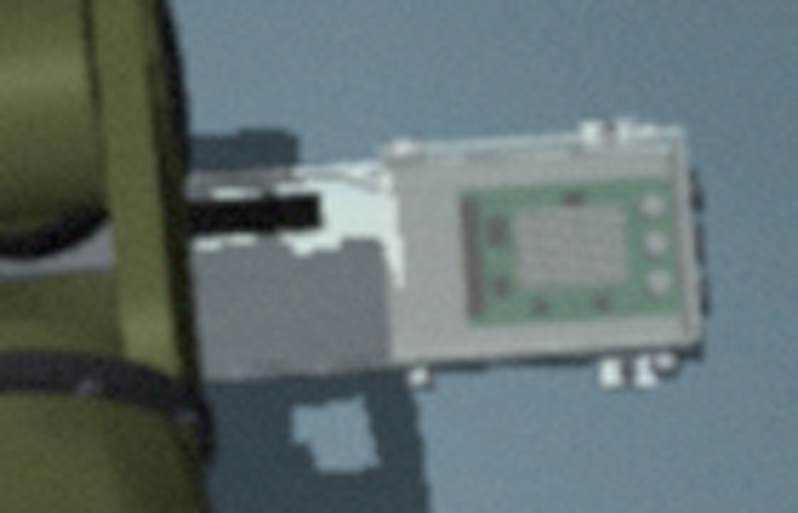

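>>> step_arm([
  [[0, -0.0066, 0.028, 5.4, 0, 0], [0, -0.004, 0.0284, 5.4, 0, 0], [0, -0.0012, 0.0286, 5.4, 0, 0], [0, 0.0015, 0.0286, 5.4, 0, 0], [0, 0.0042, 0.0283, 5.4, 0, 0], [0, 0.0068, 0.0278, 5.4, 0, 0], [0, 0.0094, 0.027, 5.4, 0, 0], [0, 0.012, 0.026, 5.4, 0, 0]],
])

```text
time_s: 28.92
ee_pos: [0.5102, -0.1209, 0.1614]
eef_rot: [-1.16, 1.568, 2.838]
force: [0.1, -0.2, -0.9]
grip_width: 0.0137
```

>>> step_arm([
  [[0, 0.0143, 0.0248, 5.4, 0, 0], [0, 0.0166, 0.0234, 5.4, 0, 0], [0, 0.0187, 0.0217, 5.4, 0, 0], [0, 0.0206, 0.0198, 5.4, 0, 0], [0, 0.0224, 0.0178, 5.4, 0, 0], [0, 0.024, 0.0156, 5.4, 0, 0], [0, 0.0254, 0.0133, 5.4, 0, 0], [0, 0.0265, 0.011, 5.4, 0, 0], [0, 0, 0, 0, 0, 0], [0, 0, 0, 0, 0, 0]],
])

```text
time_s: 30.18
ee_pos: [0.4678, -0.3445, 0.1619]
eef_rot: [-0.9, 1.569, 2.348]
force: [0.1, 0.6, -1.4]
grip_width: 0.0132
```

```bash
python3 shot.py w18; python3 - <<'E'
from h import *
from station import get_obs
o=get_obs(); plan(o,[.469,-.3425,.0075],.105-np.pi/2,1)
E
```

```text
30.175 [ 0.46782221 -0.34445835  0.16190924] [-0.90003444  1.56898752  2.34836265] [ 0.1208706   0.55791712 -1.37269634] 0.013248897604195758 352.4774700055079 
tool y heading -1.463695125030972 total rv [0.1204112  0.04339198 0.05607658] d [ 0.00097236  0.00183776 -0.15475706]
shift in present tool axes [ 0.1548 -0.0016 -0.0013]
[0.1548, -0.0016, -0.0013, 0.1204, 0.0434, 0.0561]
```

View pics/w18.png

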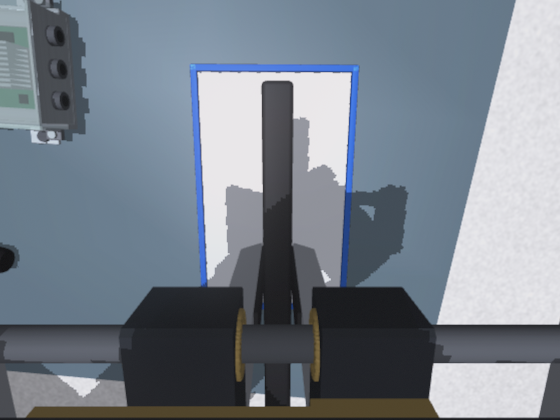

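Stick is aligned with the tray and centred (stick columns 263–293, tray rims near 195 and 350). Lowering.

>>> step_arm([
  [[0.02, -0.0015, -0.0015, 0, 0, 0], [0.03, 0, 0, 0, 0, 0], [0.03, 0, 0, 0, 0, 0], [0.03, 0, 0, 0, 0, 0], [0.02, 0, 0, 0, 0, 0], [0.012, 0, 0, 0, 0, 0], [0.006, 0, 0, 0, 0, 0], [0, 0, 0, 0, 0, 0], [0, 0, 0, 0, 0, 0]],
])

```text
time_s: 31.35
ee_pos: [0.4696, -0.3438, 0.0157]
eef_rot: [2.338, 1.57, -0.698]
force: [0.0, -0.0, -1.2]
grip_width: 0.0139
```

```bash
python3 shot.py w19
```

```text
31.35 [ 0.46962264 -0.34381987  0.01567824] [ 2.33780478  1.56969917 -0.69824817] [ 0.00710301 -0.04177145 -1.24871282] 0.013896961136503603 352.4774700055079
```

View pics/w19.png

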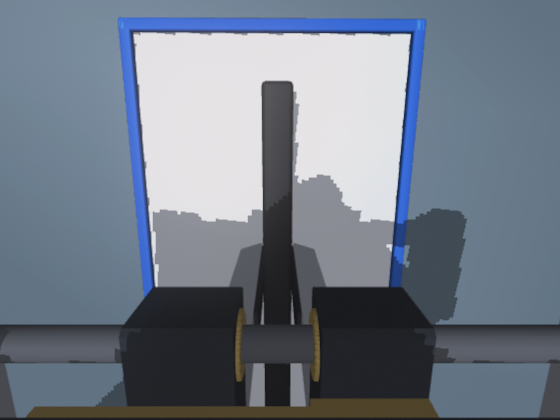

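>>> step_arm([
  [[0.004, 0, 0, 0, 0, 0], [0.003, 0, 0, 0, 0, 0], [0.001, 0, 0, 0, 0, 0], [0.0005, 0, 0, 0, 0, 0], [0, 0, 0, 0, 0, 0]],
])

```text
time_s: 32.02
ee_pos: [0.4694, -0.3437, 0.0065]
eef_rot: [2.335, 1.571, -0.701]
force: [-0.3, -0.2, 0.3]
grip_width: 0.0137
```

>>> step_arm([
  [[0.0005, 0, 0, 0, 0, 0], [0, 0, 0, 0, 0, 0]],
])

```text
time_s: 32.28
ee_pos: [0.4694, -0.3436, 0.0064]
eef_rot: [2.404, 1.571, -0.632]
force: [-3.0, 1.6, 6.0]
grip_width: 0.0138
```

Contact with the tray floor. Release and back off.

>>> step_arm([
  [[0, 0, 0, 0, 0, 0], [0, 0, 0, 0, 0, 0], [0, 0, 0, 0, 0, 0], [0, 0, 0, 0, 0, 0]],
], fingers=0.045)

```text
time_s: 32.78
ee_pos: [0.4693, -0.3436, 0.0059]
eef_rot: [-2.338, 1.571, 0.909]
force: [0.1, -0.2, -0.4]
grip_width: 0.0446
```

>>> step_arm([
  [[-0.01, 0, 0, 0, 0, 0], [-0.03, 0, 0, 0, 0, 0], [-0.04, 0, 0, 0, 0, 0], [-0.04, 0, 0, 0, 0, 0], [-0.03, 0, 0, 0, 0, 0], [0, 0, 0, 0, 0, 0], [0, 0, 0, 0, 0, 0]],
])

```text
time_s: 33.65
ee_pos: [0.469, -0.3433, 0.1552]
eef_rot: [-0.815, 1.57, 2.432]
force: [0.6, -0.1, 0.1]
grip_width: 0.0447
```

```bash
python3 shot.py w20; python3 - <<'E'
import cv2
from station import camera
for n in("top","scene"): cv2.imwrite(f"pics/{n}20.png",camera(n)["pixels"][:,:,::-1])
t=cv2.imread("pics/top20.png");cv2.imwrite("pics/t20c.png",cv2.resize(t[170:260,200:340],None,fx=5.7,fy=5.7,interpolation=cv2.INTER_CUBIC))
E
```

```text
33.65 [ 0.46899743 -0.34333132  0.15518964] [-0.81528933  1.56976224  2.43172337] [ 0.60226329 -0.05530288  0.05149993] 0.04467735446143675 352.4774700055079
```

View pics/w20.png

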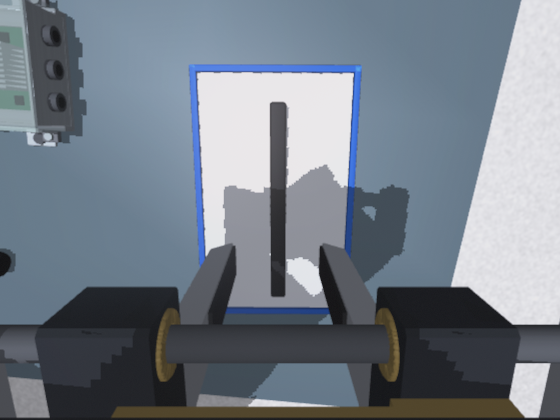

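View pics/t20c.png

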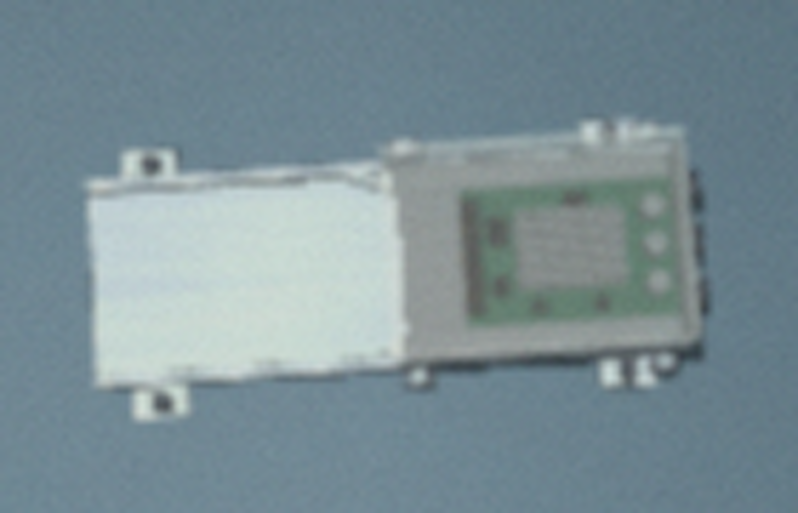

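View pics/scene20.png

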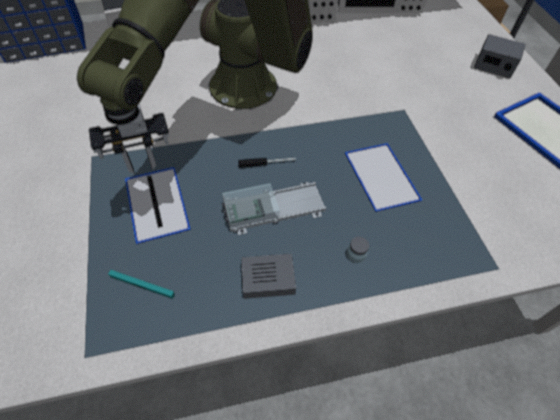

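```bash
python3 - <<'E'
from h import *
a=lambda l,f,x,y:[(x+u/f,y+v/f) for u,v in l]
# relative to the case as seen by the same camera (bay corners, hood front/rear)
Lb=np.array([[-50,35,11],[50,35,11],[50,-35,11],[-50,-35,11]])/1000
p,r=fit([(T,Lb,a([(463,192),(676,178),(688,313),(470,326)],5.7,200,170))],[.555,-.1,-1.53]); print(p,r.tolist())
L=np.array([[-140,49,16],[-140,-49,16],[-140,44,6],[-140,-44,6]])/1000
for q in ([.5554,-.0118,-1.531],[.558,-.0096,-1.529]):
    c,s=np.cos(q[2]),np.sin(q[2]); d=p[:2]-q[:2]; print('lead x',c*d[0]+s*d[1]+.05,'y',-s*d[0]+c*d[1])
    print((proj(T,place(q,L))-[200,170])*5.7)
E
```

```text
[ 0.5600591  -0.0992642  -1.53365484] [[0.2, -1.2], [-0.3, -0.9], [-0.4, 1.1], [0.6, 1.0]]
lead x 0.13758031925965966 y 0.0011755761983089047
[[ 87.91500844 179.77514652]
 [ 96.15128458 386.55941516]
 [ 91.28083861 193.48526598]
 [ 98.64800336 377.56415316]]
lead x 0.1396719350909792 y -0.0016892411413456285
[[ 83.09176826 175.05443411]
 [ 91.67663099 381.6763208 ]
 [ 86.51619654 188.79668865]
 [ 94.19412456 372.73209578]]
```

```bash
python3 - <<'E'
from station import ticket
print(ticket.hand_in())
E
```

```text
the job is handed in; nothing more can be done
None
```

The board is home under the hood, the push stick is back in its own tray, and the job is handed in at about 34 s of the 61 s allowed.

**Laying the board in:** I gripped the board by its heat sink, laid it flat in the open bay with the plug row towards the open end, and let go. It sat about 1 mm off the middle, with its leading edge about 14 mm short of the guides.

**Feeding it home:** I pushed the board along the guides with the stick until it stopped against the rear panel. The wrist force rose to about 8.5 N with no further movement, well above the 1–2 N of sliding. I took that as the hard stop, and it is far below the 40 N limit.

**Returning the stick:** I laid the stick along the middle of its tray, felt the tray floor, released it and backed the gripper off about 0.15 m.

**Last checks:**
- **Board:** The top camera puts the leading edge at about 0.1375 m, within its few-millimetre error of the stop at 0.136 m. It puts the board within 2 mm of the middle sideways.
- **Disagreement:** The same picture reads 0.1397 m if I use my other estimate of the case position, from the wrist camera. That would be past the panel, so I put it down to calibration error.
- **Stick and bystanders:** The last pictures show the stick flat inside the rim. The terminal hood, screwdriver, jar and turquoise look-alike appear unmoved. I checked these by eye only.

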